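# Load the carabiner tester and run the bar home

### The arm

A 6-joint arm with a two-finger parallel gripper is mounted at the origin on the work surface. World frame = base frame: x ahead of the robot, y to its left, z up, the work surface at z = 0. Lengths are in m, angles in rad, forces in N, time in s.
With the tool pointing down it reaches from about 0.375 to 0.825 m from the base axis. Payload 5.5 kg.
Tool frame: the origin (TCP) lies at the very end of the fingers, on their centre line; the grasp point (between the pads) lies 19 mm behind it; z points along the fingers, y is the line along which they close (so a half turn about z gives the same grasp; the last joint's range is limited). The gripper opens to 85 mm and grips with 20 to 120 N. Pads are 22 mm wide; open, the fingers measure 114 mm over their backs; the gripper's body (76 mm by 85 mm) begins 54 mm behind the grasp point. The pads swing forward as they close: fully open they stand 13 mm farther back than shut.
Start: joints at [-1.287, 0.314, -0.047, 1.21, 0, 1.571], TCP at [0.168, -0.576, 0.231] pointing down, gripper open.
Joint ranges: [-2.67, 2.67], [-0.69, 1.73], [-1.03, 1.25], [-2.08, 2.16], [-1.42, 1.45], [-3.14, 3.14]. Speed limits (rad/s): [2.39, 2.39, 3.01, 3.14, 3.14, 3.14].

### API

Orientations are given as a unit quaternion [x, y, z, w].
In Python, from rig import * gives the robot as it stands.
- The arm moves only by the shell command python3 -m handwheel 'ROWS' [OPENING] [FORCE]. ROWS is JSON, a list of rows, each a list of 2 entries, a list of its own where there are three numbers: the shift along the tool's x, y, z in m, then the turn about the tool's z in degrees. A call has 1 to 5 rows; each row is the pose to reach, as a shift and turn from the pose commanded when the call began, along the tool's axes at that moment; what a row does not reach only later rows make up. A row lasts 1/8 s, in which the tool goes at most 62.5 mm and 10.7 degrees, less where a joint would pass 70% of its speed; a pose out of reach is approached as far as the arm can. A call with a gripper value outside its range is refused whole. OPENING is the closure, from 0 (fully open) to 1 (shut), set as the call begins (- or left out, the last holds). The fingers move at their own pace and stop on an object; FORCE is the grip in N (left out, the last holds). Time passes only in rows, so rows that repeat a pose let the fingers close. It gives the time, the measured TCP pose, the force, the opening and the grip force at its end, in the units of the state.
- get_obs(): the state, without advancing time (a new reading comes with each control period).
- get_image(name): name is "scene" or "side" or "wrist"; returns the picture (400x640x3 uint8, red, green, blue); there is no depth.
- camera_info(name): a dict with "fx", "fy", "cx", "cy" (pixels), "cam_to_world" (4x4, takes a point from camera to world coordinates). Camera axes: x right, y up, looking along -z (the intrinsics and any distortion apply to the point x, -y, -z); pixel columns grow to the right and rows downward; lengths in m; the calibration is good to about 2 mm. A picture is of the moment at which its call begins: read the wrist's pose just before it. camera_info takes no time and is no camera call; for the wrist camera it gives the pose at the moment of the call.
- sign_off(): hands the job in; it is judged then, once.
The state is a dict: "time_s": time; "qpos": joint angles; "joint_velocities": joint speeds; "tau": joint torques, N m; "eef_pos": TCP position; "tcp_rot": TCP orientation; "contact_force": force on the tool from outside, world axes, zero at the start; "wrist_torque": the same for the moment, N m; "gripper_width": finger opening in m; "grasp_force": force on a finger pad.
Only numpy, scipy, OpenCV 4.12 (cv2) and the standard library are available. Lean on these libraries where they do the work, as an engineer would, in place of code of your own. Each camera call takes 0.05 s, during which the arm holds its last target. There are 200 camera calls.

### The job

Wind the load tester's crank right back so that the bar is clear of the cradle, then take every steel oval carabiner that is in the orange caddy and stand it upright, fully down, in a cradle slot of its own. With all of them standing, wind the crank fully forward so that the bar runs home through their eyes, and finally stand the brass thumb nut block fully down in the keeper pocket on the front of the tester and let go. Leave the bent aluminium snapgate in the caddy and the other things on the bench where they are.

Things in the scene. Friction and masses are not known exactly. Their poses are not given: they have to be found in the camera images.
- tester: green cast iron load tester, fixed; place and yaw vary. Origin on the bench under mid-cradle; y along the bar from headstock (-y) to tail post, z up, -x front. In its frame, mm: bed 100 wide, top z 25; cradle y -112..112 with 4 slots; headstock 90 wide, y -330..-125, top z 92; tail post y 116..138, top z 110. The 12 thick load bar slides along y at x 0, z 80, over the slots
- slot0 (a point): middle of the floor (z 25 mm) of cradle slot 0, axes as tester; slots 52 apart along tester y, slot 0 nearest the headstock. Slot 15 wide (y), 66 long (x); dividers' tops z 65; cheeks at the slot's x ends 8 thick, tops z 90. A standing oval has its y along tester y and its lowest point here
- slot1 (a point): middle of the floor (z 25 mm) of cradle slot 1, axes as tester; slots 52 apart along tester y, slot 0 nearest the headstock. Slot 15 wide (y), 66 long (x); dividers' tops z 65; cheeks at the slot's x ends 8 thick, tops z 90. A standing oval has its y along tester y and its lowest point here
- slot2 (a point): middle of the floor (z 25 mm) of cradle slot 2, axes as tester; slots 52 apart along tester y, slot 0 nearest the headstock. Slot 15 wide (y), 66 long (x); dividers' tops z 65; cheeks at the slot's x ends 8 thick, tops z 90. A standing oval has its y along tester y and its lowest point here
- slot3 (a point): middle of the floor (z 25 mm) of cradle slot 3, axes as tester; slots 52 apart along tester y, slot 0 nearest the headstock. Slot 15 wide (y), 66 long (x); dividers' tops z 65; cheeks at the slot's x ends 8 thick, tops z 90. A standing oval has its y along tester y and its lowest point here
- pocket (a point): middle of the floor of the keeper pocket, an open shallow socket on the front of the tester at (-95, 30, 15) mm in the tester's frame, axes as the tester's; inside 56 (x) by 50 (y), floor at z = 15, rim 10 high (top at z = 25) and 5 thick
- crank (a joint): crank on the headstock, upright axis, rad, grows anticlockwise seen from above, 0 to 4.8, with end stops. 0: bar fully withdrawn into the headstock; 4.8: bar fully home at the tail post; 45 mm of bar per rad. Stays where it is left; 2 to 3 N at the handle turns it
- crank_axis (a point): point on the crank's axis, on top of the headstock, (0, -230, 102) mm in the tester's frame, axes as the tester's
- crank_grip (a point): middle of the crank's black upright handle, at the height to grip (z 143 mm): cylinder 18 thick, z 116 to 160, spinning freely on its pin, 55 from the crank's axis; the arm below has its top at z 116. From above the handle stands at 170 degrees + crank value, anticlockwise from tester +x
- bar_tip (a point): leading end of the load bar, on its centre line; at tester y = -108 mm when withdrawn, +108 when home
- caddy: orange plastic inspection caddy, fixed in its place (place and yaw vary), 144 (x) by 176 (y) by 70 high, floor 5 thick. Origin: under its middle, z up. Two rows of three narrow bays at x = +-35, y = -56, 0, 56 mm; each bay 66 long (x) by 16 wide (y) between ribs 3 thick with tops at z = 60; walls and middle divider (x ends of the bays) to z = 70
- oval0: polished steel oval carabiner, closed, 110 tall, 62 wide, 12 mm round rod, half-round ends, opening 38 x 86, 0.2 kg. Stands on end in a caddy bay, leaning slightly. Origin: its lowest point, in the middle of its lower end; z along its length (up), x across its width, y through its thickness. 2 to 4 ovals are there; an absent one gives None
- oval1: polished steel oval carabiner, closed, 110 tall, 62 wide, 12 mm round rod, half-round ends, opening 38 x 86, 0.2 kg. Stands on end in a caddy bay, leaning slightly. Origin: its lowest point, in the middle of its lower end; z along its length (up), x across its width, y through its thickness. 2 to 4 ovals are there; an absent one gives None
- oval2: polished steel oval carabiner, closed, 110 tall, 62 wide, 12 mm round rod, half-round ends, opening 38 x 86, 0.2 kg. Stands on end in a caddy bay, leaning slightly. Origin: its lowest point, in the middle of its lower end; z along its length (up), x across its width, y through its thickness. 2 to 4 ovals are there; an absent one gives None
- oval3: polished steel oval carabiner, closed, 110 tall, 62 wide, 12 mm round rod, half-round ends, opening 38 x 86, 0.2 kg. Stands on end in a caddy bay, leaning slightly. Origin: its lowest point, in the middle of its lower end; z along its length (up), x across its width, y through its thickness. 2 to 4 ovals are there; an absent one gives None
- snapgate: bent aluminium snapgate, not an oval: kinked open loop, about 95 tall, 52 wide, 10 mm rod, standing in one bay of the caddy; to be left there. Origin: about its middle, 47 above its lowest point; z along its length, y through its thickness
- lock_block: brass thumb nut block, loose, 0.35 kg, stands on the bench upright: base block 50 (x) by 44 (y) by 20 high, with an upright thumb wing on top, 30 long (x), 10 thick (y), from z = 20 to 57. Origin: centre of its underside, z up. Grip the wing across y with the fingertips above z = 24
- spanner: steel spanner lying on the bench, bystander; origin about its middle
- oil_can: grey can, 60 across, 100 high, bystander; origin under its middle
- mug: white mug, 80 across, 90 high, bystander; origin under its middle

How it is judged:
On the way, in this order (a step that is already met when the one before it is completed fails the run):
1. the crank is wound right back, the bar withdrawn (value of joint crank below 0.2 rad), for 0.2 s.
2. every oval stands upright, fully down, in a cradle slot, let go, while the bar is still back (x of oval0 in the frame of tester between -0.012 and 0.012 m and y of oval0 in the frame of tester between -0.095 and 0.095 m and z of oval0 in the frame of tester between 0.018 and 0.032 m and angle between the z axis of each of oval0, oval1, oval2, oval3 and the z axis of tester, either way round below 0.22 rad and x of oval1 in the frame of tester between -0.012 and 0.012 m and y of oval1 in the frame of tester between -0.095 and 0.095 m and z of oval1 in the frame of tester between 0.018 and 0.032 m and x of oval2 in the frame of tester between -0.012 and 0.012 m and y of oval2 in the frame of tester between -0.095 and 0.095 m and z of oval2 in the frame of tester between 0.018 and 0.032 m and x of oval3 in the frame of tester between -0.012 and 0.012 m and y of oval3 in the frame of tester between -0.095 and 0.095 m and z of oval3 in the frame of tester between 0.018 and 0.032 m and value of joint crank below 0.3 rad and contact force between each of oval0, oval1, oval2, oval3 and the fingers below 0.1 N), for 0.3 s.
3. the crank is wound fully forward, the bar through the eyes (x of oval0 in the frame of tester between -0.012 and 0.012 m and y of oval0 in the frame of tester between -0.095 and 0.095 m and z of oval0 in the frame of tester between 0.018 and 0.032 m and angle between the z axis of each of oval0, oval1, oval2, oval3 and the z axis of tester, either way round below 0.22 rad and x of oval1 in the frame of tester between -0.012 and 0.012 m and y of oval1 in the frame of tester between -0.095 and 0.095 m and z of oval1 in the frame of tester between 0.018 and 0.032 m and x of oval2 in the frame of tester between -0.012 and 0.012 m and y of oval2 in the frame of tester between -0.095 and 0.095 m and z of oval2 in the frame of tester between 0.018 and 0.032 m and x of oval3 in the frame of tester between -0.012 and 0.012 m and y of oval3 in the frame of tester between -0.095 and 0.095 m and z of oval3 in the frame of tester between 0.018 and 0.032 m and value of joint crank above 4.6 rad), for 0.2 s.
4. the brass block stands in the keeper pocket (horizontal distance between lock_block and pocket below 0.009 m and z of lock_block in the frame of pocket below 0.005 m and angle between lock_block's own z axis and vertical below 0.12 rad), for 0.2 s.
At the end, for the whole second after the job is handed in: Each oval present stands in a slot: foot within 12 mm of the slot's middle and 7 mm of its floor, within 0.22 rad of upright; crank above 4.6; brass block upright (0.12 rad) in the pocket, within 9 mm of its middle and 5 mm of its floor; all released, at rest; snapgate still in the caddy (all of step 3 and all of step 4 and linear speed of each of oval0, oval1, oval2, oval3, lock_block below 0.02 m/s and horizontal distance between snapgate and caddy below 0.1 m); the robot touches nothing.
It fails at once if the bent snapgate is taken out of its bay (distance of snapgate from where it was at the start of the episode above 0.04 m).
It fails at once if the spanner is disturbed (distance of spanner from where it was at the start of the episode above 0.04 m).
It fails at once if the oil_can is disturbed (distance of oil_can from where it was at the start of the episode above 0.04 m).
It fails at once if the mug is disturbed (distance of mug from where it was at the start of the episode above 0.04 m).
Of oval0, oval1, oval2, oval3 only 2 to 4 are there at a start; the rules pass over those that are not, and their reading is None.
At some moment in a run one of lock_block may be knocked a few centimetres aside while the robot is not near it.
It also fails if it takes over 210 s, if anything falls off the work surface, if the arm or the gripper's body presses on something with over 40 N, if the wrist force passes 120 N, or if a joint passes its speed limit or range.

## Working session

There is one attempt and no reset: what is moved stays moved. The work goes in short steps, Python scripts to look and compute and a shell command to move; the robot and the scene stay as the last step left them, time stands still between calls to the robot, and variables do not carry over. Pictures are saved under pics/ and viewed, at most 14 in all, crops included, and the job is handed in when it is done.

```bash
ls; mkdir -p pics
python3 - <<'E'
from rig import *
import cv2,numpy as np
for n in ("scene","side"):
    cv2.imwrite(f"pics/{n}0.png",cv2.resize(get_image(n),(800,500),interpolation=cv2.INTER_CUBIC)[:,:,::-1])
    print(n,camera_info(n))
print(get_obs())
print(camera_info("wrist"))
E
```

```text
pics
scene {'fx': 507.97657107476726, 'fy': 507.97657107476726, 'cx': 322.30201898307325, 'cy': 204.87856861723174, 'cam_to_world': array([[ 0.70058672, -0.49299688,  0.51588015,  1.40668707],
       [ 0.71355204,  0.47929549, -0.51099835, -0.84095857],
       [ 0.00466156,  0.72610599,  0.68756698,  1.2289279 ],
       [ 0.        ,  0.        ,  0.        ,  1.        ]])}
side {'fx': 380.15438023117866, 'fy': 380.15438023117866, 'cx': 313.9322047539539, 'cy': 200.07158688214273, 'cam_to_world': array([[-0.83844792,  0.34947552, -0.41817694,  0.19848668],
       [-0.54469213, -0.51236659,  0.6639209 ,  0.59728899],
       [ 0.01776421,  0.78444078,  0.61994926,  0.68922132],
       [ 0.        ,  0.        ,  0.        ,  1.        ]])}
{'time_s': 0.1, 'qpos': array([-1.28700527e+00,  3.14187429e-01, -4.79878513e-02,  1.21021694e+00,
       -1.74471386e-05,  1.57078769e+00]), 'joint_velocities': array([ 0.00061925, -0.00238603,  0.00289044,  0.00090164,  0.00157916,
        0.0001653 ]), 'tau': array([ 9.02220745e-04, -5.40767241e+01,  3.40540373e+01,  1.12758687e-02,
        1.05225517e-04,  7.92957849e-06]), 'eef_pos': array([ 0.16784282, -0.57548825,  0.2304977 ]), 'tcp_rot': array([ 9.89948783e-01,  1.41424082e-01, -1.21477673e-04, -7.88691744e-04]), 'contact_force': array([0.08168671, 0.27564493, 0.63188067]), 'wrist_torque': array([-0.04984834,  0.01626413,  0.01575661]), 'grasp_force': 0.0, 'gripper_width': 0.08517796050058057}
{'fx': 304.8188292117246, 'fy': 304.8188292117246, 'cx': 321.33426692694945, 'cy': 201.0575275304759, 'cam_to_world': array([[ 2.80298387e-01,  9.17436145e-01,  2.82389329e-01,
         2.38608866e-01],
       [-9.59912769e-01,  2.68060203e-01,  8.19219391e-02,
        -5.55198993e-01],
       [-5.39192977e-04, -2.94031710e-01,  9.55795513e-01,
         3.73039421e-01],
       [ 0.00000000e+00,  0.00000000e+00,  0.00000000e+00,
         1.00000000e+00]])}
```

View pics/scene0.png

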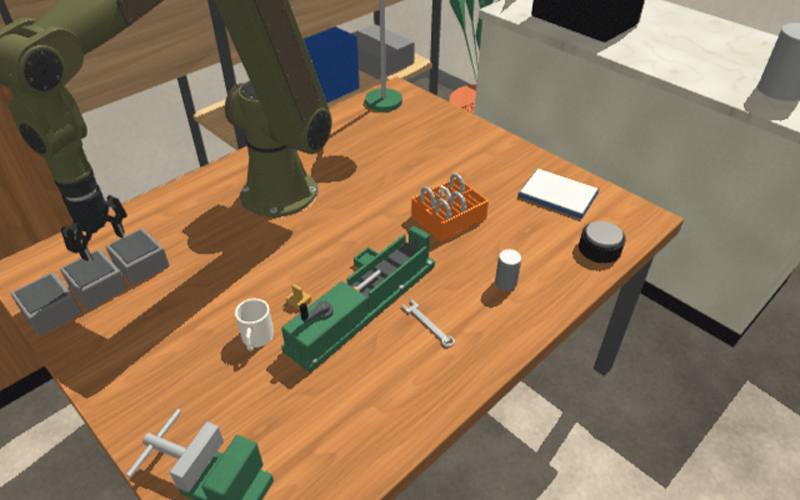

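View pics/side0.png

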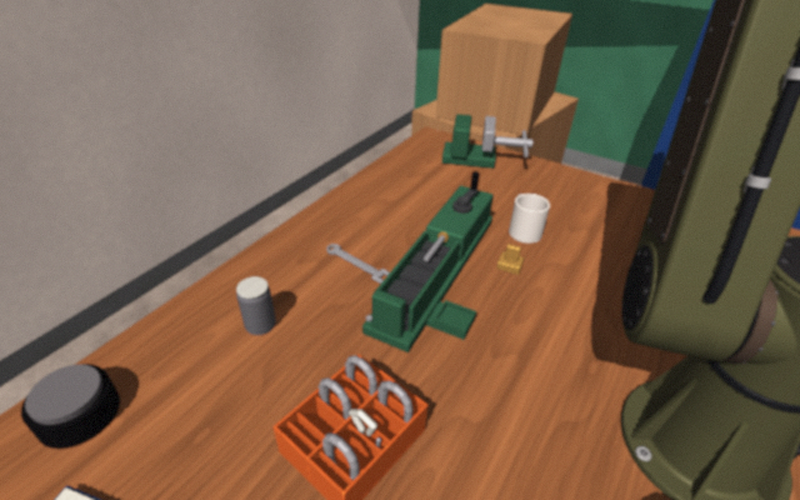

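The scene shows 4 ovals and the snapgate in the caddy, at about (450,205) in scene and (350,415) in side. The tester runs from (300,340) to (425,245) in scene, with the crank partly wound. The brass block is at (297,297), next to the mug. Next I take crops to measure.

```bash
cat > h.py <<'E'
from rig import *
import cv2,numpy as np
from scipy.optimize import least_squares
def crop(n,x,y,w,h,s,name,img=None):
    im=get_image(n) if img is None else img
    cv2.imwrite(f"pics/{name}.png",cv2.resize(im[y:y+h,x:x+w],None,fx=s,fy=s,interpolation=cv2.INTER_CUBIC)[:,:,::-1])
def proj(c,P):
    T=np.linalg.inv(c["cam_to_world"]); p=np.atleast_2d(P)@T[:3,:3].T+T[:3,3]
    return np.c_[c["cx"]+c["fx"]*p[:,0]/-p[:,2], c["cy"]+c["fy"]*-p[:,1]/-p[:,2]]
def ray(c,uv):
    d=np.array([(uv[0]-c["cx"])/c["fx"],-(uv[1]-c["cy"])/c["fy"],-1]); R=c["cam_to_world"]
    return R[:3,3],R[:3,:3]@d
def atz(c,uv,z):
    o,d=ray(c,uv); return o+d*(z-o[2])/d[2]
def tri(obs):  # [(cam,uv),...]
    A=np.zeros((3,3));b=np.zeros(3)
    for c,uv in obs:
        o,d=ray(c,uv); d=d/np.linalg.norm(d);M=np.eye(3)-np.outer(d,d);A+=M;b+=M@o
    return np.linalg.solve(A,b)
def Rz(a): return np.array([[np.cos(a),-np.sin(a),0],[np.sin(a),np.cos(a),0],[0,0,1]])
def fit(obs,x0):  # obs: (cam,uv,modelpt m); pose x,y,yaw,z
    def r(p): return np.concatenate([(proj(c,Rz(p[2])@np.array(m)+[p[0],p[1],p[3]])-uv).ravel() for c,uv,m in obs])
    s=least_squares(r,x0,loss="soft_l1"); return s.x,r(s.x).reshape(-1,2)
E
python3 - <<'E'
from h import *
a=get_image("scene");b=get_image("side")
crop("scene",180,130,220,165,3.6,"sc1",a)
crop("side",265,130,160,150,4,"si1",b)
crop("side",215,275,140,120,5,"si2",b)
E
```

```text
(no output)
```

View pics/sc1.png

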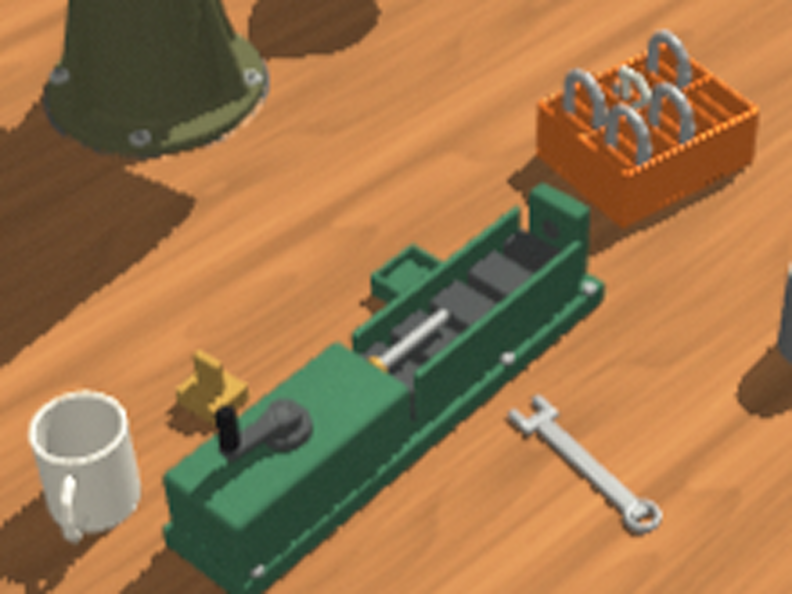

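View pics/si1.png

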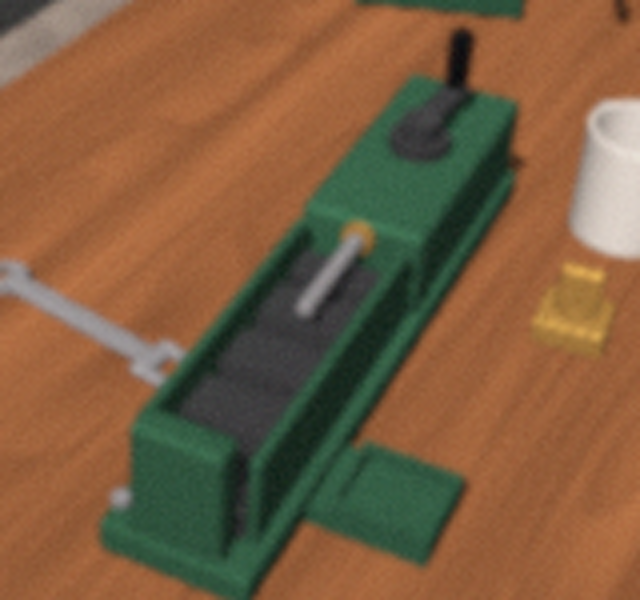

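View pics/si2.png

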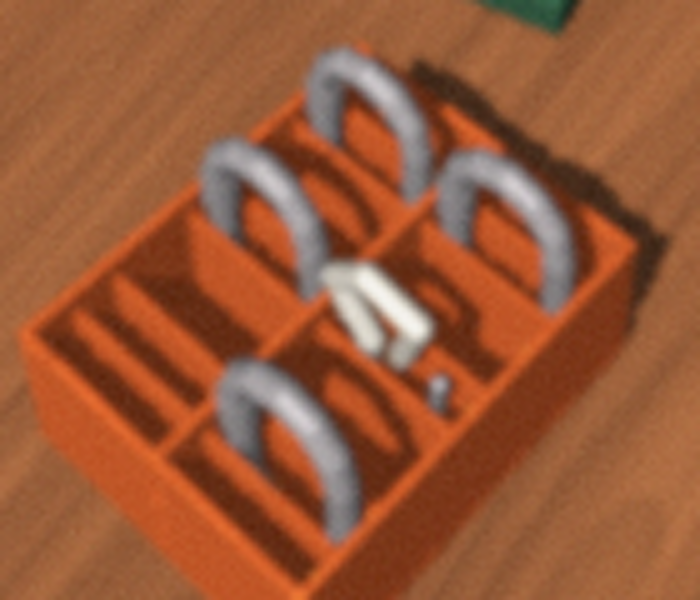

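Tester headstock, pocket and caddy corners are all readable in these crops. In scene the headstock-top corners are (168,481), (240,527), (412,402), (342,345). In the side crop the caddy rim corners are (22,333), (365,45), (637,243), (303,590). The ovals sit in 4 bays, and the snapgate is in the middle of the robot-side row. Now I fit the poses.

Run:
```python
from h import *
S=camera_info("scene");D=camera_info("side")
s=lambda u,v:(180+u/3.6,130+v/3.6); d=lambda u,v:(265+u/4,130+v/4); e=lambda u,v:(215+u/5,275+v/5)
k=1e-3
T=[(S,s(168,481),(-45,-330,92)),(S,s(240,527),(45,-330,92)),(S,s(412,402),(45,-125,92)),(S,s(342,345),(-45,-125,92)),
(D,d(413,78),(45,-330,92)),(D,d(518,100),(-45,-330,92)),(D,d(412,238),(-45,-125,92)),(D,d(308,210),(45,-125,92)),
(S,s(410,245),(-128,60,25)),(S,s(373,276),(-128,0,25)),(D,d(465,483),(-128,0,25)),(D,d(427,548),(-128,60,25))]
T=[(c,uv,np.array(m)*k) for c,uv,m in T]
p,r=fit(T,[.5,-.3,.3,0]);print("tester",p.round(4));print(r.round(1).tolist())
C=[(D,e(22,333),(72,88,70)),(D,e(303,590),(-72,88,70)),(D,e(637,243),(-72,-88,70)),(D,e(365,45),(72,-88,70)),
(S,s(757,108),(72,88,70)),(S,s(680,45),(-72,88,70)),(S,s(540,107),(-72,-88,70)),(S,s(630,170),(72,-88,70))]
C=[(c,uv,np.array(m)*k) for c,uv,m in C]
q,r=fit(C,[.5,.1,0,0]);print("caddy",q.round(4));print(r.round(1).tolist())
print("wing",tri([(S,s(208,358)),(D,d(585,270))]))
# crank handle top & axis
h=tri([(S,s(228,412)),(D,d(462,35))]);print("handle",h,(Rz(-p[2])@(h-[p[0],p[1],0])))
b=tri([(S,s(445,315)),(D,d(305,307))]);print("bartip",Rz(-p[2])@(b-[p[0],p[1],0]))
for n,u,w in(("++-",(362,58),(630,108)),("+0",(255,148),(630,108))):pass
```

```text
tester [ 0.5364 -0.0343  0.0984 -0.0082]
[[-2.1, -0.8], [-0.6, 2.1], [0.1, -3.7], [-1.7, -1.4], [-2.4, -0.7], [-0.8, 1.2], [1.5, 2.5], [-3.4, -0.0], [0.1, 0.0], [-1.3, 0.4], [-1.1, -0.2], [-0.2, -0.1]]
caddy [ 0.455   0.2899 -0.1363 -0.0052]
[[-0.6, -0.3], [-0.2, 2.5], [-0.1, -0.1], [-0.9, -0.8], [-0.4, 0.8], [-4.3, -0.6], [-2.0, -0.9], [-2.3, 2.0]]
wing [ 0.41474862 -0.24171087  0.05295192]
handle [ 0.55762378 -0.31845819  0.15413039] [-0.00674616 -0.28487054  0.15413039]
bartip [ 0.00052187 -0.03710316  0.07791835]
```

```bash
cat > to.py <<'E'
import sys
from h import *
from scipy.spatial.transform import Rotation as R
def to(x,y,z,yaw):
    o=get_obs();r=R.from_quat(o["tcp_rot"]).as_matrix()
    s=r.T@(np.array([x,y,z])-o["eef_pos"]); cur=np.degrees(np.arctan2(r[1,0],r[0,0]))
    t=(cur-yaw+90)%180-90   # turn about tool z (down): positive lowers yaw
    print("shift",s.round(4).tolist(),"turn",round(t,1),"pos",o["eef_pos"].round(4),"yaw",round(cur,2),"q6",round(o["qpos"][5],2),"t",round(o["time_s"],2))
if __name__=="__main__": to(*map(float,sys.argv[1:]))
E
python3 to.py .5 -.15 .30 5.6; python3 -c "
from to import *
print(R.from_quat(get_obs()['tcp_rot']).as_matrix().round(3))"
```

```text
shift [0.438, -0.3157, -0.0689] turn 10.7 pos [ 0.1679 -0.5757  0.2308] yaw 16.26 q6 1.57 t 0.2
[[ 0.96   0.28  -0.   ]
 [ 0.28  -0.96   0.001]
 [ 0.    -0.001 -1.   ]]
```

```bash
python3 -m handwheel '[[[0,0,-0.069],0],[[0.05,-0.036,-0.069],2],[[0.1,-0.072,-0.069],4],[[0.15,-0.108,-0.069],6],[[0.2,-0.144,-0.069],8]]' 0.6 && python3 -m handwheel '[[[0.05,-0.036,0],2],[[0.1,-0.072,0],2.7],[[0.15,-0.108,0],2.7],[[0.2,-0.144,0],2.7],[[0.23,-0.16,0],2.7]]' && python3 to.py .5 -.15 .30 5.6
```

```text
time_s: 0.82
eef_pos: [0.3205, -0.3801, 0.3003]
tcp_rot: [0.997, 0.071, 0.0, 0.0]
contact_force: [1.0, -0.1, -0.4]
gripper_width: 0.0344
grasp_force: 0.0
time_s: 1.45
eef_pos: [0.5259, -0.1879, 0.3001]
tcp_rot: [0.999, 0.05, -0.0, -0.0]
contact_force: [0.0, -0.5, -0.3]
gripper_width: 0.0343
grasp_force: 0.0
shift [-0.022, -0.0403, 0.0001] turn 0.1 pos [ 0.5259 -0.1879  0.3001] yaw 5.72 q6 2.7 t 1.45
```

Run:
```python
from h import *
import pickle
c=camera_info("wrist");im=get_image("wrist");pickle.dump((c,im),open("w1.pkl","wb"))
crop("",0,0,640,400,1.25,"w1",im)
```

```text
(no output)
```

View pics/w1.png

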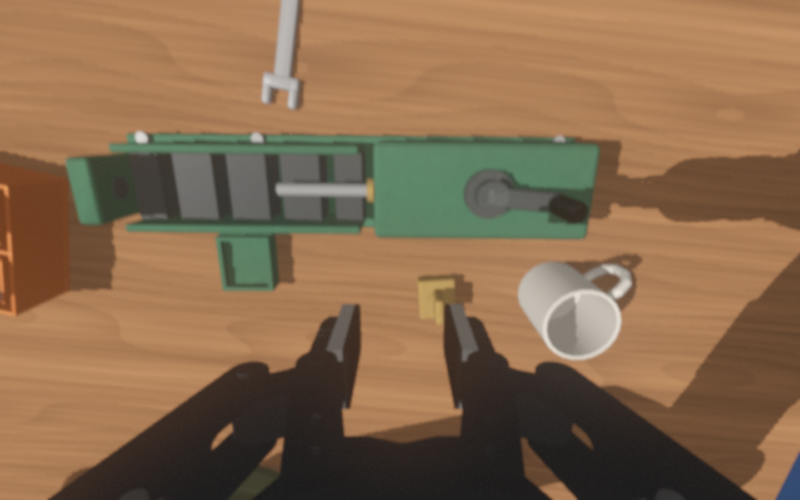

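The wrist view shows the headstock top corners at (598,145), (377,142), (376,236), (586,238). The pocket rim is at (219,236)-(277,290), the crank handle top at about (572,208), the bar at v≈189, and the brass block at (437,300), partly behind a finger.

Run:
```python
from h import *
import pickle
c,im=pickle.load(open("w1.pkl","rb"));w=lambda u,v:(u/1.25,v/1.25)
T=[((598,145),(45,-330,92)),((377,142),(45,-125,92)),((376,236),(-45,-125,92)),((586,238),(-45,-330,92)),
((277,290),(-128,0,25)),((222,290),(-128,60,25)),((112,146),(41,112,90)),((128,231),(-41,112,90))]
p,r=fit([(c,w(*a),np.array(m)*1e-3) for a,m in T],[.536,-.034,.098,0]);print(p.round(4));print(r.round(1).tolist())
inv=lambda P:(Rz(-p[2])@(P-[p[0],p[1],0])*1e3).round(1)
for n,uv,z in(("hub",(492,192),.116),("bartip",(277,189),.086),("bar end",(370,189),.086),("handle top",(576,210),.160),("wing",(440,290),.02)):
  P=atz(c,w(*uv),z);print(n,P.round(4),inv(P))
```

```text
[ 0.5337 -0.036   0.0935 -0.0065]
[[1.9, -1.3], [-3.1, -0.2], [-1.1, 1.8], [-0.3, 1.2], [-1.4, -0.2], [2.6, -0.4], [0.1, -1.2], [2.0, 1.0]]
hub [ 0.5599 -0.2628  0.116 ] [   4.9 -228.3  116. ]
bartip [ 0.5391 -0.0704  0.086 ] [  2.1 -34.8  86. ]
bar end [ 0.5477 -0.1567  0.086 ] [   2.7 -121.4   86. ]
handle top [ 0.5582 -0.3168  0.16  ] [  -1.9 -281.9  160. ]
wing [ 0.4264 -0.2447  0.02  ] [-126.4 -197.8   20. ]
```

```bash
python3 -m handwheel '[[[0,0,0],-10.6],[[0,0,0],-21.2],[[0,0,0],-31.8],[[0,0,0],-42.4],[[0,0,0],-53]]' 0.0 >/dev/null&& python3 -m handwheel '[[[0,0,0],-10.6],[[0,0,0],-21.2],[[0,0,0],-31.8],[[0,0,0],-42.4],[[0,0,0],-53]]' >/dev/null&& python3 -m handwheel '[[[0,0,0],-10.6],[[0,0,0],-21.2],[[0,0,0],-31.8],[[0,0,0],-42.4],[[0,0,0],-53]]' >/dev/null&& python3 -m handwheel '[[[0,0,0],-10.6],[[0,0,0],-21],[[0,0,0],-21],[[0,0,0],-21],[[0,0,0],-21]]' && sed -i 's/t=(cur-yaw+90)%180-90/t=(cur-yaw+180)%360-180/' to.py; python3 to.py .557 -.3185 .22 185.4
python3 - <<'E'
from h import *
import pickle
c=camera_info("wrist");im=get_image("wrist");pickle.dump((c,im),open("w2.pkl","wb"))
crop("",0,0,640,400,1.25,"w2",im)
E
```

```text
time_s: 4.0
eef_pos: [0.5243, -0.1904, 0.3003]
tcp_rot: [-0.048, 0.999, 0.0, -0.0]
contact_force: [-0.4, -0.7, 0.8]
gripper_width: 0.0855
grasp_force: 0.0
shift [-0.0204, -0.1306, 0.0803] turn 0.1 pos [ 0.5243 -0.1904  0.3003] yaw -174.54 q6 -0.44 t 4.0
```

View pics/w2.png

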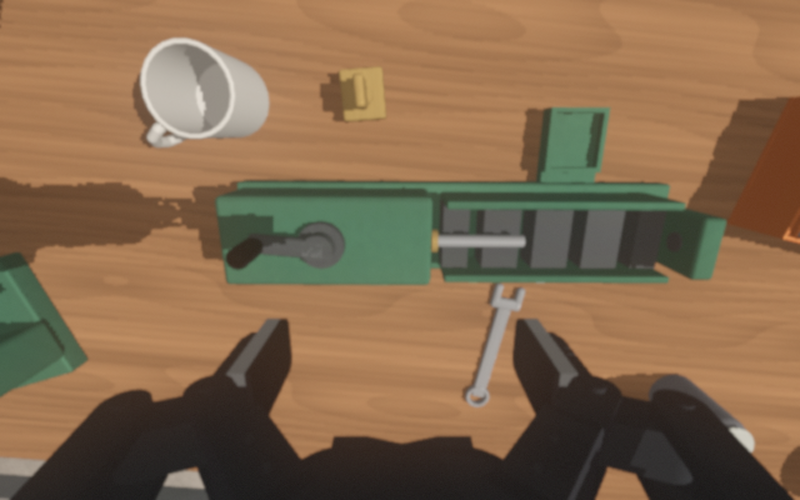

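This view shows the block's wing top at about (361,90), base centre about (363,94), pocket (545,108)-(607,109), handle top about (243,253) and bar tip (524,241). Next is a joint fit over both wrist views.

Run:
```python
from h import *
import pickle
c1,_=pickle.load(open("w1.pkl","rb"));c2,_=pickle.load(open("w2.pkl","rb"))
T1=[((598,145),(45,-330,92)),((377,142),(45,-125,92)),((376,236),(-45,-125,92)),((586,238),(-45,-330,92)),
((277,290),(-128,0,25)),((222,290),(-128,60,25)),((112,146),(41,112,90)),((128,231),(-41,112,90)),((278,189),None)]
T2=[((218,198),(-45,-330,92)),((431,196),(-45,-125,92)),((431,283),(45,-125,92)),((228,283),(45,-330,92)),((545,108),(-128,0,25)),((607,109),(-128,60,25)),((684,207),(-41,112,90)),((667,281),(41,112,90))]
f=lambda c,T:[(c,np.array(a)/1.25,np.array(m)*1e-3) for a,m in T if m]
for n,o in(("both",f(c1,T1)+f(c2,T2)),("w2",f(c2,T2))):
  p,r=fit(o,[.536,-.034,.098,0]);print(n,p.round(4));print(r.round(1).tolist())
  if n=="both":P0=p
inv=lambda P:(Rz(-P0[2])@(P-[P0[0],P0[1],0])*1e3).round(1)
t=lambda a,b:tri([(c1,np.array(a)/1.25),(c2,np.array(b)/1.25)])
for n,a,b in(("hub",(492,192),(320,244)),("bartip",(277,189),(524,241)),("barend",(371,189),(434,241)),("handletop",(575,212),(240,254)),("hs++",(598,145),(228,283)),("pock",(248,263),(576,142))):
  P=t(a,b);print(n,P.round(4),inv(P))
for uv,z in(((361,90),.057),((363,94),.02)):print(atz(c2,np.array(uv)/1.25,z).round(4))
```

```text
both [ 0.5341 -0.0352  0.0937 -0.0072]
[[1.0, -1.8], [-3.8, -0.7], [-1.8, 1.3], [-1.2, 0.7], [-1.8, -0.6], [2.3, -0.9], [-0.3, -1.6], [1.6, 0.5], [-2.4, -1.9], [1.5, 0.1], [-0.3, 1.6], [-0.2, 1.3], [3.7, -0.7], [0.1, -1.4], [-1.3, -5.2], [-1.8, 0.1]]
w2 [ 0.5348 -0.0344  0.092  -0.0083]
[[-1.2, -1.8], [2.0, 0.5], [0.0, 1.7], [0.6, 1.1], [4.0, -0.0], [0.2, -0.6], [-1.5, -4.5], [-2.1, 0.5]]
hub [ 0.5567 -0.2681  0.0901] [   0.7 -234.1   90.1]
bartip [ 0.5377 -0.0679  0.078 ] [  0.5 -32.9  78. ]
barend [ 0.5465 -0.1568  0.0771] [   1.  -122.3   77.1]
handletop [ 0.5544 -0.3221  0.1459] [  -6.6 -287.5  145.9]
hs++ [ 0.6077 -0.3588  0.0854] [  43.  -329.1   85.4]
pock [ 0.4389 -0.0163  0.0241] [-93.1  27.7  24.1]
[ 0.4126 -0.2401  0.057 ]
[ 0.4128 -0.2419  0.02  ]
```

```bash
python3 -m handwheel '[[[-0.01,-0.062,0.04],0],[[-0.02,-0.124,0.08],0],[[-0.02,-0.131,0.08],0],[[-0.02,-0.131,0.08],0]]' && python3 to.py .557 -.3185 .127 185.4
```

```text
time_s: 4.55
eef_pos: [0.5561, -0.3202, 0.2181]
tcp_rot: [-0.047, 0.999, 0.001, -0.001]
contact_force: [-0.1, -0.5, 0.3]
gripper_width: 0.0856
grasp_force: 0.0
shift [-0.0013, 0.0014, 0.0911] turn -0.0 pos [ 0.5561 -0.3202  0.2181] yaw -174.62 q6 -0.62 t 4.55
```

```bash
python3 -m handwheel '[[[0,0,0.045],0],[[0,0,0.091],0],[[0,0,0.091],0],[[0,0,0.091],0]]' && python3 -m handwheel '[[[0,0,0],0],[[0,0,0],0],[[0,0,0],0],[[0,0,0],0],[[0,0,0],0]]' 1 20 && python3 to.py .557 -.3185 .127 185.4
```

```text
time_s: 5.05
eef_pos: [0.5579, -0.3188, 0.1315]
tcp_rot: [-0.049, 0.999, -0.001, 0.001]
contact_force: [-0.2, -1.3, 0.3]
gripper_width: 0.0855
grasp_force: 0.0
time_s: 5.68
eef_pos: [0.5571, -0.3192, 0.1297]
tcp_rot: [-0.048, 0.999, -0.0, 0.0]
contact_force: [-0.6, -0.6, 3.3]
gripper_width: 0.0171
grasp_force: 21.4
shift [0.0, 0.0007, 0.0027] turn 0.1 pos [ 0.5571 -0.3192  0.1297] yaw -174.45 q6 -0.62 t 5.67
```

```bash
python3 -m handwheel '[[[0.009,0.002,0],0],[[0.0178,0.0049,0],0],[[0.0255,0.0095,0],0],[[0.0328,0.0151,0],0],[[0.0387,0.022,0],0]]' && python3 -m handwheel '[[[0.0049,0.0077,0],0],[[0.0083,0.016,0],0],[[0.0104,0.025,0],0],[[0.0107,0.034,0],0],[[0.0102,0.041,0],0]]' && python3 -m handwheel '[[[-0.0003,0.0018,0],0],[[-0.0005,0.003,0],0],[[-0.0005,0.003,0],0]]'
```

```text
time_s: 6.3
eef_pos: [0.5157, -0.3005, 0.1297]
tcp_rot: [-0.048, 0.999, -0.0, 0.0]
contact_force: [1.8, -1.3, 6.1]
gripper_width: 0.0174
grasp_force: 21.6
time_s: 6.92
eef_pos: [0.502, -0.2604, 0.1296]
tcp_rot: [-0.049, 0.999, -0.0, 0.0]
contact_force: [2.7, -2.4, 5.2]
gripper_width: 0.017
grasp_force: 21.5
time_s: 7.3
eef_pos: [0.5021, -0.2593, 0.1297]
tcp_rot: [-0.048, 0.999, -0.002, -0.0]
contact_force: [0.6, -6.7, 4.7]
gripper_width: 0.0173
grasp_force: 21.6
```

```bash
python3 -m handwheel '[[[0,-0.003,0],0],[[0,-0.003,0],0],[[0,-0.003,0],0]]' 0 && python3 -m handwheel '[[[0,0,-0.05],0],[[0,0,-0.11],0],[[0,0,-0.14],0],[[0,0,-0.14],0]]' && python3 to.py .455 .26 .27 172.2
```

```text
time_s: 7.68
eef_pos: [0.5019, -0.2601, 0.1286]
tcp_rot: [-0.049, 0.999, 0.001, -0.001]
contact_force: [0.3, 0.7, 0.4]
gripper_width: 0.0707
grasp_force: 0.0
time_s: 8.18
eef_pos: [0.5039, -0.2612, 0.272]
tcp_rot: [-0.049, 0.999, -0.001, 0.002]
contact_force: [0.6, -0.1, -0.1]
gripper_width: 0.0856
grasp_force: 0.0
shift [-0.0019, 0.5235, 0.0008] turn 13.4 pos [ 0.5039 -0.2612  0.272 ] yaw -174.43 q6 -0.58 t 8.18
```

```bash
python3 -m handwheel '[[[0,0.06,0],2],[[0,0.12,0],4],[[0,0.18,0],6],[[0,0.24,0],8],[[0,0.3,0],10]]' 0.6 >/dev/null&& python3 -m handwheel '[[[0,0.06,0],1],[[0,0.12,0],3],[[0,0.18,0],3.4],[[0,0.22,0],3.4],[[0,0.22,0],3.4]]' && python3 to.py .455 .26 .27 172.2
python3 - <<'E'
from h import *
import pickle
c=camera_info("wrist");im=get_image("wrist");pickle.dump((c,im),open("w3.pkl","wb"))
crop("",160,0,400,300,2,"w3",im)
E
```

```text
time_s: 9.43
eef_pos: [0.4895, 0.2594, 0.2671]
tcp_rot: [0.066, 0.998, -0.001, -0.001]
contact_force: [0.3, -1.2, 0.1]
gripper_width: 0.0343
grasp_force: 0.0
shift [0.0342, -0.004, -0.0028] turn 0.2 pos [0.4895 0.2594 0.2671] yaw 172.4 q6 0.62 t 9.43
```

View pics/w3.png

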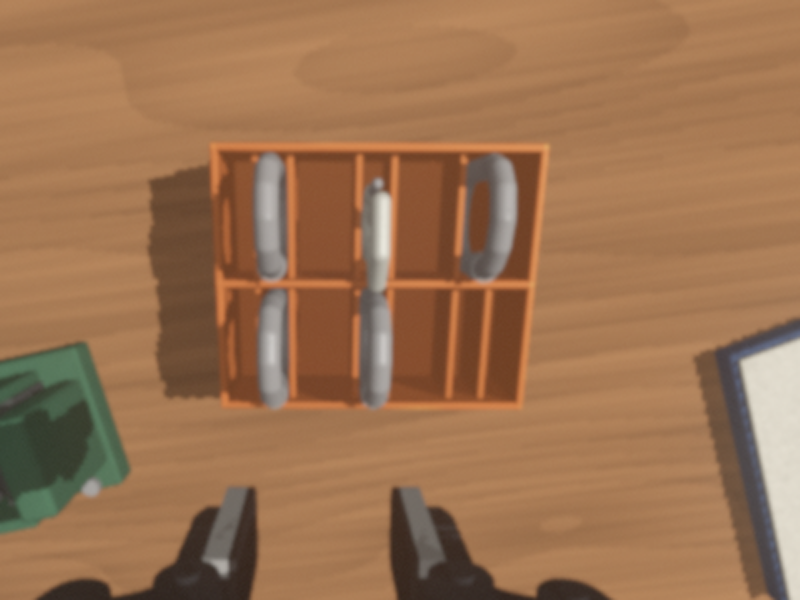

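The caddy rim corners are at (210,145), (548,147), (521,408), (221,407). The oval crowns are at (272,347), (376,347), (268,213) and (504,212), and the snapgate is at (377,235).

Run:
```python
from h import *
import pickle
c,_=pickle.load(open("w3.pkl","rb"));w=lambda u,v:(160+u/2,v/2)
T=[((210,145),(-72,-88,70)),((548,147),(-72,88,70)),((521,408),(72,88,70)),((221,407),(72,-88,70))]
p,r=fit([(c,w(*a),np.array(m)*1e-3) for a,m in T],[.455,.29,-.136,0]);print(p.round(4),r.round(1).tolist())
def fz(q):return np.concatenate([(proj(c,Rz(q[2])@np.array(m)*1e0*1e-3+[q[0],q[1],0])-np.array(w(*a))).ravel() for a,m in T])
s=least_squares(fz,[.455,.29,-.136]);print("z0",s.x.round(4),s.fun.round(1));p=s.x
for n,uv in dict(A=(272,347),B=(376,347),C=(268,213),D=(504,212)).items():
  P=atz(c,w(*uv),.114);print(n,P.round(4),(Rz(-p[2])@(P-[p[0],p[1],0])*1e3).round(1))
for n,b in dict(A=(35,-56),B=(35,0),C=(-35,-56),D=(-35,56)).items():print(n,(Rz(p[2])@np.array([*b,0])*1e-3+[p[0],p[1],0]).round(4))
```

```text
[ 0.4542  0.2921 -0.1375 -0.0036] [[0.1, -0.3], [-0.2, -0.4], [-0.5, 0.6], [0.6, 0.3]]
z0 [ 0.454   0.2918 -0.1375] [-0.8 -0.9  0.7 -1.   0.3  1.4 -0.2  1.1]
A [0.472  0.2354 0.114 ] [ 25.6 -53.5 114. ]
B [0.4788 0.2863 0.114 ] [ 25.3  -2.1 114. ]
C [0.4094 0.2434 0.114 ] [-37.6 -54.1 114. ]
D [0.4233 0.3518 0.114 ] [-38.6  55.2 114. ]
A [0.481  0.2316 0.    ]
B [0.4887 0.287  0.    ]
C [0.4117 0.2412 0.    ]
D [0.427  0.3521 0.    ]
```

```bash
python3 to.py .480 .233 .165 172.1; python3 to.py .480 .233 .085 172.1
```

```text
shift [0.0058, -0.0257, 0.1024] turn 0.2 pos [0.4895 0.2578 0.2674] yaw 172.3 q6 0.62 t 9.47
shift [0.0056, -0.0255, 0.1824] turn 0.2 pos [0.4895 0.2578 0.2674] yaw 172.3 q6 0.62 t 9.47
```

```bash
python3 -m handwheel '[[[0.006,-0.026,0.05],0],[[0.006,-0.026,0.1],0],[[0.006,-0.026,0.1],0],[[0.006,-0.026,0.1],0]]' 0.6 60 >/dev/null && python3 to.py .480 .233 .085 172.1
```

```text
shift [0.002, 0.0008, 0.0857] turn 0.0 pos [0.4818 0.2319 0.1707] yaw 172.11 q6 0.59 t 9.97
```

```bash
python3 -m handwheel '[[[0,0.001,0.04],0],[[0,0.001,0.08],0],[[0,0.001,0.083],0],[[0,0.001,0.083],0]]' && python3 to.py .480 .233 .085 172.1&& python3 -m handwheel '[[[0,0.001,0],0],[[0,0.001,0],0],[[0,0.001,0],0],[[0,0.001,0],0]]' 1 60
```

```text
time_s: 10.48
eef_pos: [0.4828, 0.2339, 0.0885]
tcp_rot: [0.068, 0.998, 0.001, 0.001]
contact_force: [0.6, -0.1, 0.8]
gripper_width: 0.0343
grasp_force: 0.0
shift [0.0026, -0.0012, 0.0035] turn 0.1 pos [0.4828 0.2339 0.0885] yaw 172.16 q6 0.59 t 10.47
time_s: 10.98
eef_pos: [0.483, 0.2349, 0.0884]
tcp_rot: [0.068, 0.998, 0.001, 0.002]
contact_force: [-0.5, -0.9, 7.1]
gripper_width: 0.0102
grasp_force: 58.5
```

```bash
python3 -m handwheel '[[[0,0,-0.03],0],[[0,0,-0.09],0],[[0,0,-0.15],0],[[0,0,-0.17],0],[[0,0,-0.17],0]]' && python3 to.py .60 -.03 .26 185.5
```

```text
time_s: 11.6
eef_pos: [0.4825, 0.2347, 0.2585]
tcp_rot: [0.068, 0.998, 0.001, 0.002]
contact_force: [0.5, 0.4, -3.2]
gripper_width: 0.0103
grasp_force: 59.3
shift [-0.1525, -0.2462, -0.0015] turn -13.3 pos [0.4825 0.2347 0.2585] yaw 172.16 q6 0.59 t 11.6
```

```bash
python3 -m handwheel '[[[-0.03,-0.05,0],-3],[[-0.06,-0.1,0],-6],[[-0.09,-0.15,0],-9],[[-0.12,-0.2,0],-12],[[-0.15,-0.246,0],-13.3]]' >/dev/null && python3 -m handwheel '[[[0,0,0],0],[[0,0,0],0]]' >/dev/null; python3 to.py .60 -.03 .26 185.5
python3 - <<'E'
from h import *
import pickle
c=camera_info("wrist");im=get_image("wrist");pickle.dump((c,im),open("w4.pkl","wb"))
crop("",140,50,260,150,3,"w4",im)
E
```

```text
shift [-0.0046, -0.0006, -0.0055] turn -0.1 pos [ 0.5953 -0.0299  0.2545] yaw -174.58 q6 -0.14 t 12.47
```

View pics/w4.png

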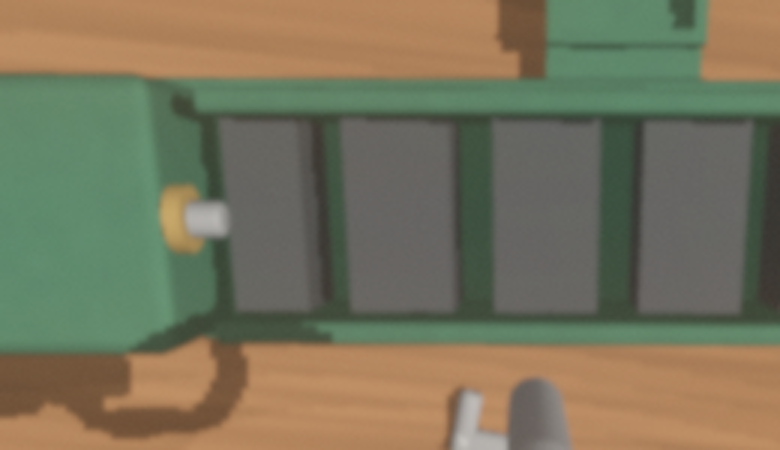

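Bar tip is at (228,217), well withdrawn. Divider tops span, mid-row, u≈346–456, 494–600 and 639–747, with the cheek lines at v≈118 and 343.

Run:
```python
from h import *
import pickle
c,_=pickle.load(open("w4.pkl","rb"));w=lambda u,v:(140+u/3,50+v/3)
E=[((341,125),-70.5),((350,308),-70.5),((455,125),-33.5),((457,308),-33.5),((492,122),-18.5),((497,308),-18.5),((602,122),18.5),((599,308),18.5),((640,122),33.5),((638,308),33.5),((752,122),70.5),((742,308),70.5)]
X=[((300,118),-33,90),((740,117),-33,90),((300,82),-41,90),((740,80),-41,90),((400,343),41,90),((740,343),41,90),((400,322),33,90),((740,321),33,90)]
def r(p,full=0):
  g=lambda uv,z:Rz(-p[2])@(atz(c,w(*uv),z)-[p[0],p[1],0])*1e3
  return np.array([g(a,.065+p[3])[1]-y for a,y in E]+[g(a,z/1e3+p[3])[0]-x for a,x,z in X])
s=least_squares(r,[.535,-.035,.0965,0]);print(s.x.round(4));print(s.fun.round(1))
s=least_squares(lambda q:r([*q,0]),[.535,-.035,.0965]);print(s.x.round(4));print(s.fun.round(1));p=s.x
for k in range(4):print(k,(Rz(p[2])@np.array([0,-.078+.052*k,0])+[p[0],p[1],0]).round(4))
```

```text
[ 0.5337 -0.0351  0.0973 -0.0012]
[-0.3 -1.2  1.9  0.7 -0.4  0.2  0.4  0.3 -1.5 -0.5 -0.1  0.3  1.4  1.5
 -1.2 -1.4 -0.5 -0.3  0.3  0.3]
[ 0.5337 -0.0351  0.0976]
[-0.  -1.   2.   0.8 -0.3  0.3  0.3  0.3 -1.7 -0.6 -0.3  0.1  1.5  1.6
 -1.1 -1.3 -0.7 -0.4  0.2  0.1]
0 [ 0.5413 -0.1128  0.    ]
1 [ 0.5362 -0.061   0.    ]
2 [ 0.5311 -0.0093  0.    ]
3 [0.5261 0.0425 0.    ]
```

```bash
python3 to.py .543 -.1128 .20 185.6;python3 -m handwheel '[[[0.03,-0.04,0.02],0],[[0.055,-0.075,0.04],0],[[0.06,-0.087,0.055],0],[[0.06,-0.087,0.055],0],[[0.06,-0.087,0.055],0]]' >/dev/null;python3 to.py .543 -.1128 .19 185.6
```

```text
shift [0.06, -0.0782, 0.0551] turn -0.1 pos [ 0.5954 -0.0293  0.255 ] yaw -174.52 q6 -0.15 t 12.53
shift [0.0021, 0.0085, 0.0119] turn -0.1 pos [ 0.5459 -0.1211  0.2019] yaw -174.45 q6 -0.32 t 13.15
```

```bash
python3 -m handwheel '[[[0.002,0.0085,0.012],0],[[0.002,0.0085,0.012],0],[[0.002,0.0085,0.012],0]]' >/dev/null;python3 to.py .543 -.1128 .15 185.6
```

```text
shift [-0.0008, 0.0006, 0.0393] turn -0.1 pos [ 0.5423 -0.1135  0.1893] yaw -174.49 q6 -0.3 t 13.53
```

Descend gently and watch the force.

```bash
python3 -m handwheel '[[[-0.001,0.001,0.013],0],[[-0.001,0.001,0.026],0],[[-0.001,0.001,0.039],0],[[-0.001,0.001,0.039],0]]' ;python3 to.py .543 -.1128 .113 185.6;  python3 -m handwheel '[[[0,0,0.01],0],[[0,0,0.02],0],[[0,0,0.03],0],[[0,0,0.036],0],[[0,0,0.036],0]]';python3 to.py .543 -.1128 .108 185.6
```

```text
time_s: 14.02
eef_pos: [0.5418, -0.1128, 0.1485]
tcp_rot: [-0.048, 0.999, 0.0, -0.002]
contact_force: [-0.5, -0.2, -1.1]
gripper_width: 0.0101
grasp_force: 59.3
shift [-0.0013, -0.0002, 0.0355] turn -0.2 pos [ 0.5418 -0.1128  0.1485] yaw -174.55 q6 -0.3 t 14.03
time_s: 14.65
eef_pos: [0.5426, -0.1129, 0.1136]
tcp_rot: [-0.048, 0.999, 0.0, -0.001]
contact_force: [-1.3, 0.7, -2.6]
gripper_width: 0.0101
grasp_force: 59.3
shift [-0.0004, 0.0, 0.0056] turn -0.1 pos [ 0.5426 -0.1129  0.1136] yaw -174.54 q6 -0.3 t 14.65
```

```bash
python3 -m handwheel '[[[0,0,0.003],0],[[0,0,0.006],0],[[0,0,0.006],0]]' ; python3 -m handwheel '[[[0,0,0.002],0],[[0,0,0.002],0]]'
```

```text
time_s: 15.02
eef_pos: [0.5435, -0.1129, 0.1087]
tcp_rot: [-0.048, 0.999, -0.0, 0.0]
contact_force: [-0.2, 1.2, 1.3]
gripper_width: 0.0101
grasp_force: 59.6
time_s: 15.28
eef_pos: [0.5448, -0.1132, 0.1083]
tcp_rot: [-0.048, 0.999, -0.0, 0.002]
contact_force: [-1.4, 1.3, 11.0]
gripper_width: 0.01
grasp_force: 60.8
```

```bash
python3 -m handwheel '[[[0,0,-0.001],0],[[0,0,-0.001],0],[[0,0,-0.001],0]]' 0.6 ; python3 -m handwheel '[[[0,0,-0.04],0],[[0,0,-0.08],0],[[0,0,-0.10],0],[[0,0,-0.10],0]]';python3 to.py .4885 .2865 .18 172.1
```

```text
time_s: 15.65
eef_pos: [0.5429, -0.113, 0.1071]
tcp_rot: [-0.048, 0.999, -0.0, -0.0]
contact_force: [-0.2, 0.1, -0.3]
gripper_width: 0.0342
grasp_force: 0.0
time_s: 16.15
eef_pos: [0.5442, -0.1132, 0.2087]
tcp_rot: [-0.048, 0.999, -0.0, 0.001]
contact_force: [-0.5, -1.3, 0.2]
gripper_width: 0.0339
grasp_force: 0.0
shift [0.0175, 0.4033, 0.0282] turn 13.4 pos [ 0.5442 -0.1132  0.2087] yaw -174.54 q6 -0.3 t 16.15
```

```bash
python3 -m handwheel '[[[0.003,0.058,0],2],[[0.005,0.116,0],4],[[0.008,0.174,0],6],[[0.01,0.232,0],8],[[0.012,0.29,0],10]]' >/dev/null;python3 to.py .4885 .2865 .18 172.1
```

```text
shift [0.0226, 0.109, 0.0255] turn 3.3 pos [0.5023 0.176  0.2056] yaw 175.39 q6 0.42 t 16.77
```

```bash
python3 -m handwheel '[[[0.01,0.055,0],2],[[0.022,0.108,0.025],3.3],[[0.022,0.108,0.025],3.3],[[0.022,0.108,0.025],3.3]]' >/dev/null;python3 to.py .4885 .2865 .085 172.1
```

```text
shift [0.0011, 0.0031, 0.0959] turn 0.1 pos [0.4893 0.2834 0.1809] yaw 172.2 q6 0.66 t 17.27
```

```bash
python3 -m handwheel '[[[0.001,0.003,0.03],0],[[0.001,0.003,0.07],0],[[0.001,0.003,0.093],0],[[0.001,0.003,0.093],0],[[0.001,0.003,0.093],0]]' && python3 to.py .4885 .2865 .085 172.1 && python3 -m handwheel '[[[0,0,0],0],[[0,0,0],0],[[0,0,0],0],[[0,0,0],0]]' 1 60; python3 -m handwheel '[[[0,0,-0.03],0],[[0,0,-0.09],0],[[0,0,-0.15],0],[[0,0,-0.17],0],[[0,0,-0.17],0]]' && python3 to.py .5362 -.061 .25 185.6
```

```text
time_s: 17.9
eef_pos: [0.4906, 0.2866, 0.0905]
tcp_rot: [0.069, 0.998, 0.0, 0.001]
contact_force: [0.2, -0.1, 0.4]
gripper_width: 0.0344
grasp_force: 0.0
shift [0.0021, -0.0004, 0.0055] turn -0.0 pos [0.4906 0.2866 0.0905] yaw 172.08 q6 0.67 t 17.9
time_s: 18.4
eef_pos: [0.4906, 0.2875, 0.0907]
tcp_rot: [0.068, 0.998, 0.0, 0.001]
contact_force: [-0.0, -1.6, 6.1]
gripper_width: 0.01
grasp_force: 58.7
time_s: 19.02
eef_pos: [0.4904, 0.2878, 0.2611]
tcp_rot: [0.068, 0.998, 0.001, 0.001]
contact_force: [0.5, 0.0, -2.1]
gripper_width: 0.01
grasp_force: 59.2
shift [-0.0928, -0.3393, 0.0106] turn -13.4 pos [0.4904 0.2878 0.2611] yaw 172.17 q6 0.67 t 19.02
```

```bash
python3 -m handwheel '[[[-0.015,-0.056,0],-3],[[-0.03,-0.112,0],-6],[[-0.046,-0.168,0],-9],[[-0.061,-0.224,0],-12],[[-0.077,-0.28,0],-13.4]]'>/dev/null; python3 to.py .538 -.0612 .25 185.6
```

```text
shift [-0.0057, -0.0596, 0.0071] turn 0.0 pos [ 0.5264 -0.0025  0.2571] yaw -174.36 q6 -0.1 t 19.65
```

```bash
python3 -m handwheel '[[[-0.003,-0.045,0],0],[[-0.005,-0.056,0.03],0],[[-0.005,-0.056,0.06],0],[[-0.005,-0.056,0.06],0],[[-0.005,-0.056,0.06],0]]'>/dev/null; python3 to.py .538 -.0612 .15 185.6
```

```text
shift [0.0003, -0.0054, 0.0492] turn -0.0 pos [ 0.5378 -0.0558  0.1992] yaw -174.42 q6 -0.2 t 20.27
```

```bash
python3 -m handwheel '[[[0,-0.005,0.012],0],[[0,-0.005,0.012],0],[[0,-0.005,0.012],0]]'>/dev/null; python3 to.py .538 -.0612 .15 185.6
```

```text
shift [0.0007, -0.0002, 0.0375] turn -0.0 pos [ 0.5386 -0.0609  0.1875] yaw -174.44 q6 -0.21 t 20.65
```

```bash
python3 -m handwheel '[[[0,0,0.013],0],[[0,0,0.026],0],[[0,0,0.038],0],[[0,0,0.038],0]]'|grep -E 'pos|contact';python3 to.py .538 -.0612 .116 185.6;  python3 -m handwheel '[[[0,0,0.01],0],[[0,0,0.02],0],[[0,0,0.03],0],[[0,0,0.033],0],[[0,0,0.033],0]]'|grep -E 'pos|contact';python3 to.py .538 -.0612 .1106 185.6
```

```text
eef_pos: [0.5374, -0.0609, 0.1477]
contact_force: [-0.2, 0.2, -0.7]
shift [-0.0006, -0.0004, 0.0317] turn -0.0 pos [ 0.5374 -0.0609  0.1477] yaw -174.44 q6 -0.21 t 21.15
eef_pos: [0.5384, -0.061, 0.116]
contact_force: [-1.1, 0.3, -1.9]
shift [0.0004, -0.0002, 0.0054] turn -0.0 pos [ 0.5384 -0.061   0.116 ] yaw -174.44 q6 -0.21 t 21.77
```

Then C: bay (.4117,.2412).

```bash
python3 -m handwheel '[[[0,0,0.003],0],[[0,0,0.006],0],[[0,0,0.006],0]]'|grep -E 'pos|contact' ; python3 -m handwheel '[[[0,0,0.002],0],[[0,0,0.002],0]]'|grep -E 'pos|contact';python3 -m handwheel '[[[0,0,-0.001],0],[[0,0,-0.001],0],[[0,0,-0.001],0]]' 0.6 |grep -E 'pos|contact|width'; python3 -m handwheel '[[[0,0,-0.04],0],[[0,0,-0.08],0],[[0,0,-0.10],0],[[0,0,-0.10],0]]'|grep -E 'pos|contact';python3 to.py .4117 .2425 .18 172.1
```

```text
eef_pos: [0.5391, -0.0611, 0.1109]
contact_force: [0.2, 0.2, 2.4]
eef_pos: [0.5404, -0.0612, 0.1105]
contact_force: [-0.8, 0.5, 12.4]
eef_pos: [0.5383, -0.061, 0.109]
contact_force: [-0.9, -0.6, 0.9]
gripper_width: 0.0344
eef_pos: [0.5397, -0.0612, 0.2106]
contact_force: [-0.0, -0.1, -0.5]
shift [0.098, 0.3146, 0.0302] turn 13.5 pos [ 0.5397 -0.0612  0.2106] yaw -174.44 q6 -0.21 t 23.27
```

```bash
python3 -m handwheel '[[[0.017,0.055,0],3],[[0.034,0.11,0],6],[[0.051,0.165,0],9],[[0.068,0.22,0],12],[[0.085,0.273,0],13.5]]' >/dev/null;python3 to.py .4117 .2425 .18 172.1
```

```text
shift [0.0193, 0.0365, 0.0277] turn -0.1 pos [0.4258 0.2037 0.2077] yaw 172.0 q6 0.59 t 23.9
```

```bash
python3 -m handwheel '[[[0.012,0.034,0.01],0],[[0.017,0.034,0.028],0],[[0.017,0.034,0.028],0],[[0.017,0.034,0.028],0]]' >/dev/null;python3 to.py .4117 .2425 .085 172.1
```

```text
shift [0.0041, 0.004, 0.096] turn -0.1 pos [0.4153 0.238  0.181 ] yaw 172.03 q6 0.66 t 24.4
```

```bash
python3 -m handwheel '[[[0.004,0.004,0.03],0],[[0.004,0.004,0.07],0],[[0.004,0.004,0.094],0],[[0.004,0.004,0.094],0],[[0.004,0.004,0.094],0]]' && python3 to.py .4117 .2425 .085 172.1 && python3 -m handwheel '[[[0.002,0,0],0],[[0.002,0,0],0],[[0.002,0,0],0],[[0.002,0,0],0]]' 1 60; python3 -m handwheel '[[[0,0,-0.03],0],[[0,0,-0.09],0],[[0,0,-0.15],0],[[0,0,-0.17],0],[[0,0,-0.17],0]]' |grep -E 'pos|contact|width'&& python3 to.py .5311 -.0093 .25 185.6
```

```text
time_s: 25.02
eef_pos: [0.413, 0.2432, 0.0885]
tcp_rot: [0.07, 0.998, 0.0, 0.001]
contact_force: [0.2, -0.5, -0.6]
gripper_width: 0.0343
grasp_force: 0.0
shift [0.0012, -0.0008, 0.0035] turn -0.1 pos [0.413  0.2432 0.0885] yaw 172.01 q6 0.67 t 25.02
time_s: 25.52
eef_pos: [0.411, 0.2441, 0.0886]
tcp_rot: [0.069, 0.998, 0.001, 0.001]
contact_force: [-1.0, -0.6, 6.9]
gripper_width: 0.0099
grasp_force: 58.6
eef_pos: [0.4108, 0.2438, 0.2587]
contact_force: [0.0, 0.3, -2.6]
gripper_width: 0.0102
shift [-0.1541, -0.2341, 0.0087] turn -13.5 pos [0.4108 0.2438 0.2587] yaw 172.06 q6 0.67 t 26.15
```

```bash
python3 -m handwheel '[[[-0.03,-0.046,0],-3.5],[[-0.06,-0.092,0],-7],[[-0.09,-0.138,0],-10],[[-0.122,-0.184,0],-13.5],[[-0.148,-0.225,0],-13.5]]'>/dev/null; python3 to.py .530 -.0094 .20 185.6
```

```text
shift [-0.0045, -0.0079, 0.0549] turn -0.0 pos [ 0.5249 -0.0019  0.2549] yaw -174.45 q6 -0.1 t 26.77
```

```bash
python3 -m handwheel '[[[-0.002,-0.004,0.02],0],[[-0.003,-0.004,0.04],0],[[-0.003,-0.004,0.064],0],[[-0.003,-0.004,0.064],0],[[-0.003,-0.004,0.064],0]]'>/dev/null; python3 to.py .530 -.0094 .15 185.6
```

```text
shift [-0.0011, -0.0059, 0.043] turn -0.0 pos [ 0.5284 -0.0036  0.193 ] yaw -174.43 q6 -0.1 t 27.4
```

```bash
python3 -m handwheel '[[[-0.001,-0.006,0.004],0],[[-0.001,-0.006,0.004],0],[[-0.001,-0.006,0.004],0]]'>/dev/null; python3 to.py .530 -.0094 .15 185.6
```

```text
shift [0.0006, 0.0003, 0.0396] turn -0.0 pos [ 0.5306 -0.0096  0.1896] yaw -174.45 q6 -0.12 t 27.77
```

```bash
python3 -m handwheel '[[[0,0,0.013],0],[[0,0,0.026],0],[[0,0,0.039],0],[[0,0,0.039],0]]'|grep -E 'pos|contact';  python3 -m handwheel '[[[0,0,0.01],0],[[0,0,0.02],0],[[0,0,0.03],0],[[0,0,0.036],0],[[0,0,0.036],0]]'|grep -E 'pos|contact';python3 to.py .530 -.0094 .1085 185.6
```

```text
eef_pos: [0.5291, -0.0095, 0.1486]
contact_force: [0.4, 0.5, -1.8]
eef_pos: [0.53, -0.0096, 0.1137]
contact_force: [-0.4, -0.2, -2.5]
shift [-0.0, 0.0002, 0.0052] turn -0.0 pos [ 0.53   -0.0096  0.1137] yaw -174.44 q6 -0.12 t 28.9
```

Then D: bay (.427,.3521).

```bash
python3 -m handwheel '[[[0,0,0.003],0],[[0,0,0.006],0],[[0,0,0.006],0]]'|grep -E 'pos|contact' ; python3 -m handwheel '[[[0,0,0.002],0],[[0,0,0.002],0]]'|grep -E 'pos|contact';python3 -m handwheel '[[[0,0,-0.001],0],[[0,0,-0.001],0],[[0,0,-0.001],0]]' 0.6 |grep -E 'pos|contact|width'; python3 -m handwheel '[[[0,0,-0.04],0],[[0,0,-0.08],0],[[0,0,-0.10],0],[[0,0,-0.10],0]]'|grep -E 'pos|contact';python3 to.py .427 .352 .18 172.1
```

```text
eef_pos: [0.5309, -0.0096, 0.1088]
contact_force: [-0.4, 0.4, 2.1]
eef_pos: [0.5322, -0.0095, 0.1084]
contact_force: [-1.8, 0.8, 13.0]
eef_pos: [0.5302, -0.0096, 0.1071]
contact_force: [-0.8, -0.1, -0.2]
gripper_width: 0.0343
eef_pos: [0.5316, -0.0096, 0.2086]
contact_force: [0.4, 0.5, -0.8]
shift [0.0691, 0.37, 0.0283] turn 13.5 pos [ 0.5316 -0.0096  0.2086] yaw -174.44 q6 -0.12 t 30.4
```

```bash
python3 -m handwheel '[[[0.011,0.058,0],3],[[0.022,0.116,0],6],[[0.033,0.174,0],9],[[0.044,0.232,0],12],[[0.055,0.29,0],13.5]]' >/dev/null;python3 to.py .427 .352 .18 172.1
```

```text
shift [0.0296, 0.0736, 0.0256] turn -0.1 pos [0.4461 0.275  0.2056] yaw 171.99 q6 0.69 t 31.02
```

```bash
python3 -m handwheel '[[[0.013,0.036,0],0],[[0.026,0.073,0.02],0],[[0.028,0.073,0.026],0],[[0.028,0.073,0.026],0]]' >/dev/null;python3 to.py .427 .352 .085 172.1
```

```text
shift [0.002, 0.0032, 0.0945] turn -0.0 pos [0.4288 0.3488 0.1795] yaw 172.09 q6 0.82 t 31.52
```

```bash
python3 -m handwheel '[[[0.003,0.003,0.03],0],[[0.003,0.003,0.07],0],[[0.003,0.003,0.093],0],[[0.003,0.003,0.093],0],[[0.003,0.003,0.093],0]]' && python3 to.py .427 .352 .085 172.1 && python3 -m handwheel '[[[0.001,0,0],0],[[0.001,0,0],0],[[0.001,0,0],0],[[0.001,0,0],0]]' 1 60; python3 -m handwheel '[[[0,0,-0.03],0],[[0,0,-0.09],0],[[0,0,-0.15],0],[[0,0,-0.17],0],[[0,0,-0.17],0]]' |grep -E 'pos|contact|width'&& python3 to.py .5261 .0425 .25 185.6
```

```text
time_s: 32.15
eef_pos: [0.4283, 0.3531, 0.0895]
tcp_rot: [0.07, 0.998, 0.0, 0.001]
contact_force: [-0.2, -0.2, 1.4]
gripper_width: 0.0345
grasp_force: 0.0
shift [0.0011, -0.0013, 0.0045] turn -0.1 pos [0.4283 0.3531 0.0895] yaw 172.0 q6 0.83 t 32.15
time_s: 32.65
eef_pos: [0.4273, 0.3545, 0.0897]
tcp_rot: [0.069, 0.998, 0.001, 0.001]
contact_force: [-0.3, 0.7, 6.0]
gripper_width: 0.0104
grasp_force: 58.7
eef_pos: [0.427, 0.354, 0.2598]
contact_force: [-0.2, 0.9, -2.1]
gripper_width: 0.01
shift [-0.1411, -0.2949, 0.0095] turn -13.5 pos [0.427  0.354  0.2598] yaw 172.07 q6 0.83 t 33.27
```

```bash
python3 -m handwheel '[[[-0.028,-0.058,0],-3.5],[[-0.056,-0.116,0],-7],[[-0.084,-0.174,0],-10],[[-0.112,-0.232,0],-13.5],[[-0.138,-0.286,0],-13.5]]'>/dev/null;python3 -m handwheel '[[[0,0,0.02],0],[[0,0,0.04],0],[[0,0,0.06],0],[[0,0,0.06],0]]'>/dev/null; python3 to.py .526 .0425 .19 185.6
```

```text
shift [-0.0054, -0.0136, 0.0049] turn -0.0 pos [0.5193 0.0555 0.1949] yaw -174.45 q6 0.01 t 34.4
```

```bash
python3 -m handwheel '[[[-0.0055,-0.0135,0.005],0],[[-0.0055,-0.0135,0.005],0],[[-0.0055,-0.0135,0.005],0]]'>/dev/null; python3 to.py .526 .0425 .15 185.6
```

```text
shift [0.0032, -0.0, 0.0437] turn -0.1 pos [0.5292 0.0428 0.1937] yaw -174.47 q6 -0.02 t 34.77
```

```bash
python3 -m handwheel '[[[0.003,0,0.013],0],[[0.003,0,0.026],0],[[0.003,0,0.043],0],[[0.003,0,0.043],0],[[0.003,0,0.043],0]]'|grep -E 'pos|contact'; python3 to.py .526 .0425 .1145 185.6
```

```text
eef_pos: [0.5256, 0.0428, 0.1503]
contact_force: [-0.6, -0.8, -1.5]
shift [-0.0004, -0.0003, 0.0358] turn -0.0 pos [0.5256 0.0428 0.1503] yaw -174.43 q6 -0.02 t 35.4
```

```bash
python3 -m handwheel '[[[0,0,0.01],0],[[0,0,0.02],0],[[0,0,0.03],0],[[0,0,0.037],0],[[0,0,0.037],0]]'|grep -E 'pos|contact'; python3 -m handwheel '[[[0,0,0.003],0],[[0,0,0.006],0],[[0,0,0.006],0]]'|grep -E 'pos|contact' ; python3 -m handwheel '[[[0,0,0.002],0],[[0,0,0.002],0]]'|grep -E 'pos|contact';python3 -m handwheel '[[[0,0,-0.001],0],[[0,0,-0.001],0],[[0,0,-0.001],0]]' 0.6 |grep -E 'pos|contact|width'; python3 -m handwheel '[[[0,0,-0.04],0],[[0,0,-0.08],0],[[0,0,-0.13],0],[[0,0,-0.15],0],[[0,0,-0.15],0]]'|grep -E 'pos|contact';python3 to.py .60 -.16 .25 185.6
```

```text
eef_pos: [0.5257, 0.0427, 0.1126]
contact_force: [2.2, -0.3, -1.9]
eef_pos: [0.5275, 0.0429, 0.1095]
contact_force: [-1.1, -0.3, 12.3]
eef_pos: [0.529, 0.043, 0.1093]
contact_force: [-1.2, -0.1, 22.1]
eef_pos: [0.5253, 0.0427, 0.1059]
contact_force: [0.4, 0.2, 0.4]
gripper_width: 0.0338
eef_pos: [0.5268, 0.0428, 0.2575]
contact_force: [-0.1, 0.4, -1.6]
shift [-0.0532, -0.2089, 0.0077] turn -0.0 pos [0.5268 0.0428 0.2575] yaw -174.44 q6 -0.02 t 37.65
```

```bash
python3 -m handwheel '[[[-0.014,-0.052,0],0],[[-0.028,-0.104,0],0],[[-0.042,-0.156,0],0],[[-0.053,-0.19,0],0],[[-0.053,-0.19,0],0]]'>/dev/null
python3 - <<'E'
from h import *
import pickle
c=camera_info("wrist");im=get_image("wrist");pickle.dump((c,im),open("w5.pkl","wb"))
crop("",0,0,640,400,1.25,"w5",im)
E
python3 to.py .5021 -.2593 .22 185.6
```

```text
shift [0.1046, -0.108, 0.034] turn -0.1 pos [ 0.5961 -0.1419  0.2538] yaw -174.55 q6 -0.33 t 38.33
```

View pics/w5.png

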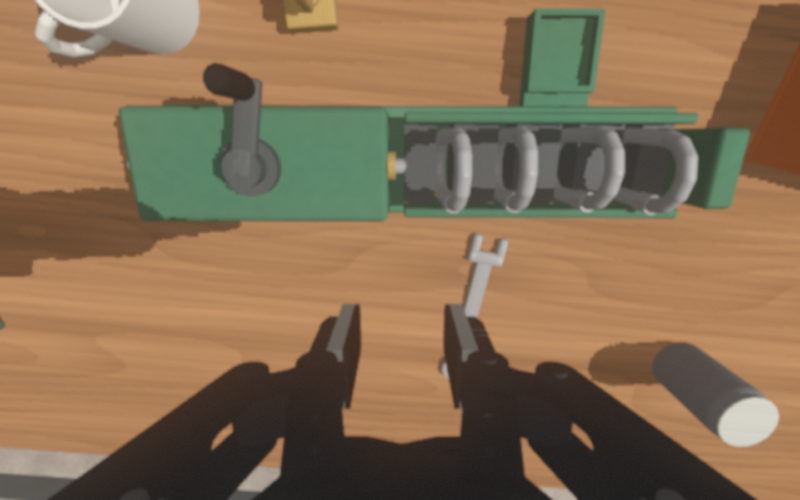

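All four ovals stand in their slots at u≈457, 525, 612 and 685, and the crank handle is at (228,78). Now grip the handle.

```bash
python3 -m handwheel '[[[0.035,-0.036,0.01],0],[[0.07,-0.072,0.02],0],[[0.105,-0.108,0.034],0],[[0.105,-0.108,0.034],0],[[0.105,-0.108,0.034],0]]' 0 >/dev/null;python3 to.py .5021 -.2593 .13 185.6
```

```text
shift [0.0008, -0.0016, 0.092] turn -0.0 pos [ 0.5028 -0.2577  0.222 ] yaw -174.4 q6 -0.57 t 38.95
```

```bash
python3 -m handwheel '[[[0,-0.0015,0.045],0],[[0,-0.0015,0.09],0],[[0,-0.0015,0.09],0],[[0,-0.0015,0.09],0]]' && python3 -m handwheel '[[[0,0,0],0],[[0,0,0],0],[[0,0,0],0],[[0,0,0],0],[[0,0,0],0]]' 1 20 && python3 to.py .5021 -.2593 .13 185.6
```

```text
time_s: 39.45
eef_pos: [0.5044, -0.2599, 0.1339]
tcp_rot: [-0.049, 0.999, -0.0, 0.001]
contact_force: [1.0, -0.4, 0.4]
gripper_width: 0.0854
grasp_force: 0.0
time_s: 40.08
eef_pos: [0.5032, -0.2605, 0.1327]
tcp_rot: [-0.048, 0.999, -0.0, 0.0]
contact_force: [-2.0, 0.9, 4.5]
gripper_width: 0.0173
grasp_force: 21.5
shift [0.001, 0.0013, 0.0027] turn -0.0 pos [ 0.5032 -0.2605  0.1327] yaw -174.45 q6 -0.57 t 40.08
```

```bash
python3 -c "
import numpy as np
P=lambda a:55*np.array([-np.cos(np.radians(a)),np.sin(np.radians(a))])
for s in (170,230,290,350,410):
  print([(P(s+12*k)-P(s)).round(1).tolist() for k in range(1,6)])"
```

```text
[[0.8, -11.5], [-0.8, -22.9], [-4.7, -33.7], [-10.8, -43.4], [-18.8, -51.7]]
[[-9.5, -6.4], [-20.2, -10.7], [-31.5, -12.7], [-43.0, -12.3], [-54.2, -9.6]]
[[-10.3, 5.0], [-19.4, 12.1], [-26.8, 20.9], [-32.2, 31.1], [-35.4, 42.1]]
[[-0.8, 11.5], [0.8, 22.9], [4.7, 33.7], [10.8, 43.4], [18.8, 51.7]]
[[9.5, 6.4], [20.2, 10.7], [31.5, 12.7], [43.0, 12.3], [54.2, 9.6]]
```

```bash
python3 -m handwheel '[[[0.0008,-0.0115,0],0],[[-0.0008,-0.0229,0],0],[[-0.0047,-0.0337,0],0],[[-0.0108,-0.0434,0],0],[[-0.0188,-0.0517,0],0]]'|grep -E 'pos|force|width'; python3 -m handwheel '[[[-0.0095,-0.0064,0],0],[[-0.0202,-0.0107,0],0],[[-0.0315,-0.0127,0],0],[[-0.043,-0.0123,0],0],[[-0.0542,-0.0096,0],0]]'|grep -E 'pos|force|width'; python3 to.py .5564 -.2639 .13 185.6
```

```text
eef_pos: [0.5275, -0.31, 0.1327]
contact_force: [0.1, 6.6, 6.2]
gripper_width: 0.0171
grasp_force: 21.8
eef_pos: [0.5813, -0.3141, 0.1326]
contact_force: [-4.6, 4.3, 9.3]
gripper_width: 0.0172
grasp_force: 22.0
shift [0.0199, 0.0524, 0.0027] turn -0.1 pos [ 0.5813 -0.3141  0.1326] yaw -174.46 q6 -0.59 t 41.33
```

```bash
python3 -m handwheel '[[[-0.0103,0.005,0],0],[[-0.0194,0.0121,0],0],[[-0.0268,0.0209,0],0],[[-0.0322,0.0311,0],0],[[-0.0354,0.0421,0],0]]'|grep -E 'pos|force|width'; python3 -m handwheel '[[[-0.0008,0.0115,0],0],[[0.0008,0.0229,0],0],[[0.0047,0.0337,0],0],[[0.0108,0.0434,0],0],[[0.0188,0.0517,0],0]]'|grep -E 'pos|force|width'; python3 to.py .5561 -.264 .13 185.6
```

```text
eef_pos: [0.6128, -0.2705, 0.1328]
contact_force: [-4.0, -2.0, 6.5]
gripper_width: 0.0174
grasp_force: 21.7
eef_pos: [0.5895, -0.2188, 0.1327]
contact_force: [1.8, -1.8, 6.4]
gripper_width: 0.0173
grasp_force: 21.7
shift [0.0376, -0.0417, 0.0027] turn -0.0 pos [ 0.5895 -0.2188  0.1327] yaw -174.42 q6 -0.45 t 42.58
```

```bash
python3 -m handwheel '[[[0.0095,0.0064,0],0],[[0.0202,0.0107,0],0],[[0.0315,0.0127,0],0],[[0.0345,0.013,0],0],[[0.0345,0.013,0],0]]'|grep -E 'pos|force|width';python3 to.py .5561 -.264 .13 185.6
```

```text
eef_pos: [0.5571, -0.209, 0.1329]
contact_force: [11.9, -1.0, -1.7]
gripper_width: 0.0172
grasp_force: 21.1
shift [0.0063, -0.0546, 0.0029] turn 0.0 pos [ 0.5571 -0.209   0.1329] yaw -174.39 q6 -0.46 t 43.2
```

```bash
python3 -m handwheel '[[[-0.004,0,0],0],[[-0.004,0,0],0],[[-0.004,0,0],0]]' 0 |grep -E 'pos|force|width';python3 -m handwheel '[[[0,0,-0.05],0],[[0,0,-0.1],0],[[0.04,0.02,-0.13],0],[[0.09,0.02,-0.13],0],[[0.09,0.02,-0.13],0]]'|grep -E 'pos|force'
python3 - <<'E'
from h import *
import pickle
c=camera_info("wrist");im=get_image("wrist");pickle.dump((c,im),open("w6.pkl","wb"))
crop("",0,0,640,400,1.25,"w6",im)
E
```

```text
eef_pos: [0.5564, -0.209, 0.1316]
contact_force: [0.8, -0.9, 0.0]
gripper_width: 0.0708
grasp_force: 0.0
eef_pos: [0.4627, -0.1979, 0.2626]
contact_force: [0.1, -0.3, -0.4]
grasp_force: 0.0
```

View pics/w6.png

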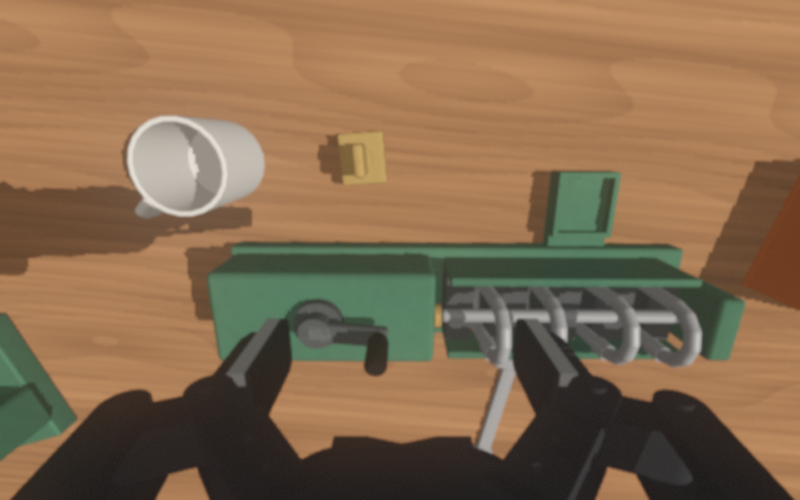

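Bar passes through all four eyes. The block is at base top corners (340,133), (383,132), (385,182), (344,184), with the wing top about (360,161). Pocket rim is (555,171)-(619,173).

Run:
```python
from h import *
import pickle
c,im=pickle.load(open("w6.pkl","rb"));w=lambda u,v:(u/1.25,v/1.25)
Q=np.array([atz(c,w(*a),.02) for a in((340,133),(383,132),(385,182),(344,184))]);print(Q.round(4),Q.mean(0).round(4))
e=[Q[1]-Q[0],Q[2]-Q[3],Q[3]-Q[0],Q[2]-Q[1]];print([(round(np.linalg.norm(v)*1e3,1),round(np.degrees(np.arctan2(v[1],v[0])),1)) for v in e])
print(atz(c,w(360,161),.057).round(4),atz(c,w(360,146),.057).round(4),atz(c,w(360,177),.057).round(4))
p=np.array([.5337,-.0351,.0976])
for m in((-128,0,25),(-128,60,25)):print(proj(c,Rz(p[2])@np.array(m)*1e-3+[p[0],p[1],0])*1.25)
g=(c["fx"])
crop("",230,80,130,110,5,"w6b",im)
```

```text
[[ 0.3912 -0.2652  0.02  ]
 [ 0.3863 -0.2239  0.02  ]
 [ 0.4337 -0.218   0.02  ]
 [ 0.4396 -0.2588  0.02  ]] [ 0.4127 -0.2415  0.02  ]
[(np.float64(41.5), np.float64(96.8)), (np.float64(41.2), np.float64(98.3)), (np.float64(48.9), np.float64(7.5)), (np.float64(47.8), np.float64(7.1))]
[ 0.4129 -0.2406  0.057 ] [ 0.4    -0.2414  0.057 ] [ 0.4269 -0.2397  0.057 ]
[[560.39461159 171.32078569]]
[[621.63224358 171.21193567]]
```

View pics/w6b.png

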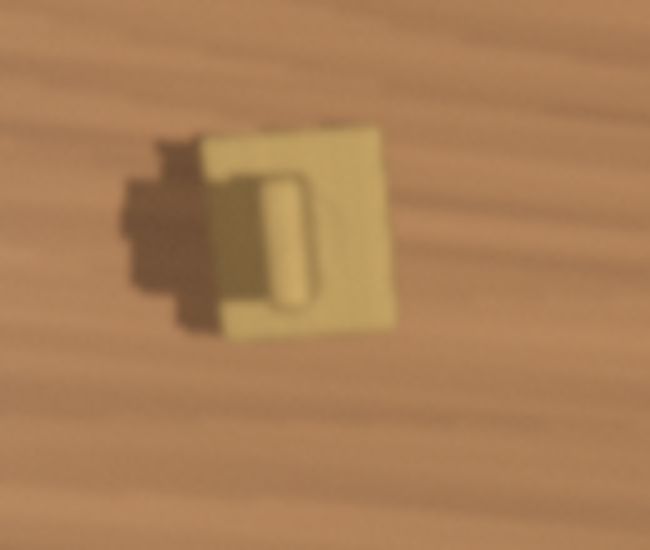

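The crop confirms the block yaw at about 7° (edges (202,137)-(381,125) and (202,137)-(228,340)). Next I check the pocket prediction against two views.

Run:
```python
from h import *
import pickle
p=np.array([.5337,-.0351,.0976]);out=[]
for f,x0,y0 in(("w5",405,0),("w6",425,120)):
  c,im=pickle.load(open(f+".pkl","rb"))
  q=cv2.resize(im[y0:y0+90,x0:x0+90],None,fx=4.4,fy=4.4,interpolation=cv2.INTER_CUBIC)
  for hx,hy,z in((33,30,25),(28,25,25),):
    P=[Rz(p[2])@(np.array([-95+a*hx,30+b*hy,z])*1e-3)+[p[0],p[1],0] for a,b in((-1,-1),(-1,1),(1,1),(1,-1))]
    uv=((proj(c,P)-[x0,y0]+.5)*4.4).astype(int);cv2.polylines(q,[uv],True,(255,0,0),1);print(f,uv.tolist())
  out.append(q)
cv2.imwrite("pics/pk.png",np.hstack(out)[:,:,::-1])
cs=[pickle.load(open(f,"rb"))[0] for f in("w2.pkl","w6.pkl")]
print("wing",tri([(cs[0],(361/1.25,90/1.25)),(cs[1],(360.5/1.25,161/1.25))]).round(4))
```

```text
w5 [[103, 27], [351, 26], [312, 321], [78, 322]]
w5 [[122, 51], [328, 50], [295, 300], [99, 300]]
w6 [[104, 77], [320, 76], [282, 306], [77, 306]]
w6 [[120, 95], [299, 95], [268, 289], [96, 289]]
wing [ 0.4127 -0.24    0.0584]
```

View pics/pk.png

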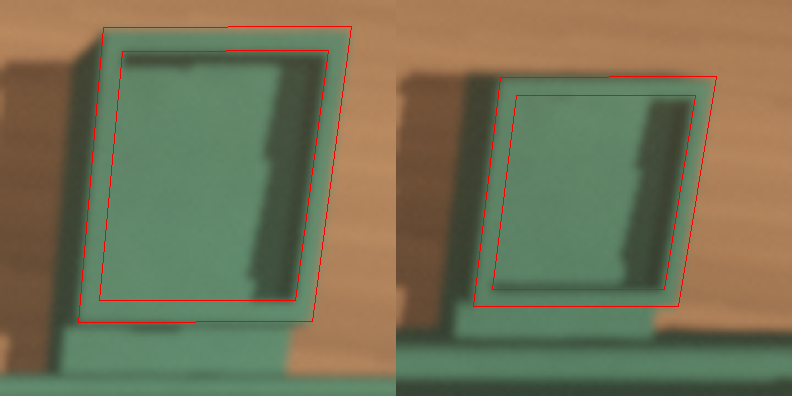

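```bash
python3 to.py .4127 -.2408 .13 187.2;  python3 -m handwheel '[[[0.02,-0.02,0.03],-1.5],[[0.04,-0.035,0.06],-1.5],[[0.054,-0.038,0.1],-1.5],[[0.054,-0.038,0.13],-1.5],[[0.054,-0.038,0.13],-1.5]]' 0.6 >/dev/null;python3 to.py .4127 -.2408 .03 187.2
```

```text
shift [0.0558, -0.0375, 0.1325] turn -1.7 pos [ 0.4646 -0.1981  0.2626] yaw -174.51 q6 -0.5 t 44.25
shift [0.0015, -0.0005, 0.1] turn -0.1 pos [ 0.4146 -0.2404  0.13  ] yaw -172.95 q6 -0.65 t 44.88
```

```bash
python3 -m handwheel '[[[0.0015,0,0.04],0],[[0.0015,0,0.07],0],[[0.0015,0,0.09],0],[[0.0015,0,0.1],0],[[0.0015,0,0.1],0]]'|grep -E 'pos|force|width'; python3 to.py .4127 -.2408 .03 187.2;python3 -m handwheel '[[[0,0,0],0],[[0,0,0],0],[[0,0,0],0],[[0,0,0],0]]' 1 70;python3 to.py .4127 -.2408 .03 187.2
```

```text
eef_pos: [0.4151, -0.2416, 0.0326]
contact_force: [0.2, -0.1, -0.1]
gripper_width: 0.0346
grasp_force: 0.0
shift [0.0023, 0.0011, 0.0026] turn -0.1 pos [ 0.4151 -0.2416  0.0326] yaw -172.92 q6 -0.65 t 45.5
time_s: 46.0
eef_pos: [0.4155, -0.2421, 0.0335]
tcp_rot: [-0.062, 0.998, -0.001, 0.001]
contact_force: [0.5, -0.2, 6.9]
gripper_width: 0.0086
grasp_force: 69.7
shift [0.0026, 0.0016, 0.0035] turn -0.1 pos [ 0.4155 -0.2421  0.0335] yaw -172.94 q6 -0.65 t 46.0
```

```bash
python3 -m handwheel '[[[0,0,-0.03],0],[[0,0,-0.07],0],[[0,0,-0.08],0],[[0,0,-0.08],0]]'|grep -E 'pos|force|width'; python3 to.py .4389 -.0142 .11 185.6
```

```text
eef_pos: [0.4145, -0.2415, 0.1122]
contact_force: [0.4, -0.3, -3.7]
gripper_width: 0.0086
grasp_force: 69.2
shift [-0.0521, 0.2226, 0.0022] turn 1.5 pos [ 0.4145 -0.2415  0.1122] yaw -172.94 q6 -0.65 t 46.5
```

```bash
python3 -m handwheel '[[[-0.011,0.045,0],0],[[-0.022,0.09,0],1.5],[[-0.033,0.135,0],1.5],[[-0.044,0.18,0],1.5],[[-0.051,0.218,0],1.5]]' >/dev/null;python3 -m handwheel '[[[0,0,0],0],[[0,0,0],0]]'|grep -E 'force';python3 to.py .4389 -.0142 .075 185.6
```

```text
contact_force: [0.6, 0.2, -3.6]
grasp_force: 69.9
shift [-0.0023, 0.0047, 0.036] turn -0.0 pos [ 0.4372 -0.019   0.111 ] yaw -174.41 q6 -0.14 t 47.38
```

```bash
python3 -m handwheel '[[[-0.002,0.0047,0.01],0],[[-0.002,0.0047,0.025],0],[[-0.002,0.0047,0.036],0],[[-0.002,0.0047,0.036],0],[[-0.002,0.0047,0.036],0]]'|grep -E 'force';python3 to.py .4389 -.0142 .0485 185.6
```

```text
contact_force: [-0.3, 0.6, -3.8]
grasp_force: 69.8
shift [0.0009, -0.0, 0.0278] turn -0.1 pos [ 0.4398 -0.0141  0.0763] yaw -174.46 q6 -0.13 t 48.0
```

```bash
python3 -m handwheel '[[[0.001,0,0.008],0],[[0.001,0,0.016],0],[[0.001,0,0.024],0],[[0.001,0,0.024],0]]'|grep -E 'pos|force';python3 -m handwheel '[[[0,0,0.002],0],[[0,0,0.004],0],[[0,0,0.004],0]]'|grep -E 'pos|force'; python3 to.py .4389 -.0142 .0485 185.6
```

```text
eef_pos: [0.4379, -0.014, 0.0515]
contact_force: [-0.3, -0.7, -4.4]
grasp_force: 69.9
eef_pos: [0.439, -0.0141, 0.0485]
contact_force: [-0.9, -0.6, -1.3]
grasp_force: 70.2
shift [0.0001, -0.0001, 0.0] turn -0.0 pos [ 0.439  -0.0141  0.0485] yaw -174.44 q6 -0.13 t 48.88
```

Seated, with the load just coming off. A touch more, then release, withdraw and look.

```bash
python3 -m handwheel '[[[0,0,0.001],0],[[0,0,0.0015],0]]'|grep -E 'pos|force';python3 -m handwheel '[[[0,0,0],0],[[0,0,0],0],[[0,0,0],0]]' 0.6|grep -E 'force|width'; python3 -m handwheel '[[[0,0,-0.04],0],[[0,0,-0.09],0],[[-0.03,0,-0.15],0],[[-0.08,-0.03,-0.2],0],[[-0.08,-0.03,-0.2],0]]'|grep -E 'pos|force'
python3 - <<'E'
from h import *
im=get_image("wrist")
crop("",0,0,640,400,1.25,"fin",im)
E
```

```text
eef_pos: [0.4391, -0.014, 0.0485]
contact_force: [-8.5, 0.8, 24.4]
grasp_force: 73.7
contact_force: [-0.7, 0.8, 0.3]
gripper_width: 0.0342
grasp_force: 0.0
eef_pos: [0.525, -0.037, 0.2499]
contact_force: [-1.0, 1.3, -0.3]
grasp_force: 0.0
```

View pics/fin.png

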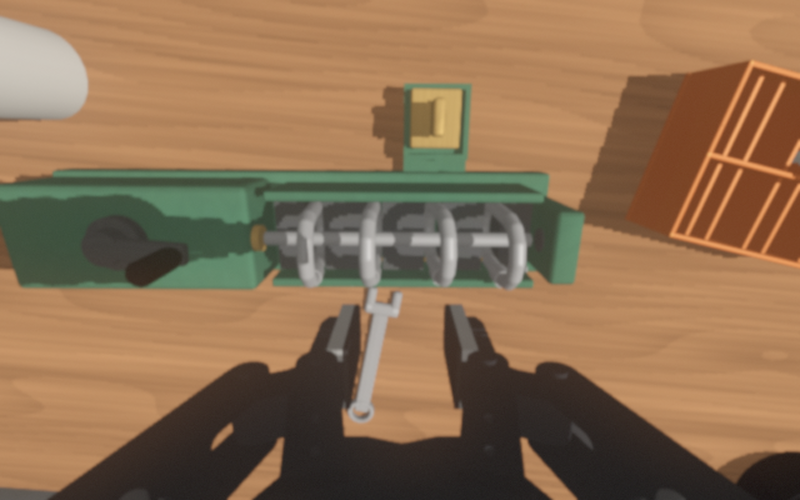

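The block sits inside the pocket rim at (436,118), the bar runs through all four ovals and the crank is at its forward stop. Handing in.

```bash
python3 -m handwheel '[[[0,0,0],0],[[0,0,0],0],[[0,0,0],0],[[0,0,0],0]]' >/dev/null; python3 -c "
from rig import *
print(sign_off())"
```

```text
the job is handed in; nothing more can be done
None
```

I handed the job in: all four ovals stand in their slots with the bar home through their eyes, and the brass block is in the keeper pocket. The last picture shows this, but the hand-in returned no verdict.

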